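# Clamp a pack of plates in the quick-release vise

## Robot

A 7-joint arm with a two-finger parallel gripper is mounted at the origin on a cart in front of the work surface, level with it; the furniture and walls round the work are solid. World frame = base frame: x ahead of the robot, y to its left, z up, the work surface at z = 0. Lengths are in m, angles in rad, forces in N, time in s.
With the tool pointing down it reaches from about 0.35 to 0.9 m from the base axis. Payload 8.1 kg.
Tool frame: the origin (TCP) lies at the very end of the fingers, on their centre line; the grasp point (between the pads) lies arm.hold_point_z behind it (arm.hold_point_z is the distance from the TCP to the grasp point, in m); z points along the fingers, y is the line along which they close (so a half turn about z gives the same grasp; the last joint's range is limited). The gripper opens to 92 mm and grips with 3 to 60 N. Pads are 19 mm wide; open, the fingers measure 130 mm over their backs; the gripper's body (75 mm by 190 mm) begins 47 mm behind the grasp point.
Start: joints at [-0.103, 0.434, 0.025, 1.573, -0.012, 1.134, -0.075], TCP at [0.625, -0, 0.227] pointing down, gripper open.
Joint ranges: [-2.62, 2.62], [-0.44, 2.09], [-1.27, 1.32], [0.08, 2.57], [-1.32, 4.46], [0.12, 2], [-2.74, 2.74]. Speed limits (rad/s): [2.22, 2.22, 3.01, 3.01, 3.14, 3.14, 3.14].

## Interface

Orientations are given as a rotation vector (axis times angle).
In Python, from cell import arm, vision, job, cut_out gives the robot as it stands. The module is installed in compiled form; this text tells all that it offers.
- The arm moves only by the tool play_rows, never from a script. Its argument "increments" is text: rows parted by semicolons, each of 5 numbers parted by spaces: the shift along the tool's x, y, z in cm, then the turn about the tool's z in degrees, then the opening, from -1 (shut) to 1 (fully open), so that 0 is half open. A call has 1 to 5 rows; each row shifts and turns the commanded pose from where the row before left it, along the tool's axes as they then stand; what a row does not reach is not made up. A row lasts 1/12 s, in which the tool goes at most 41.7 mm and 7.16 degrees, less where a joint would pass 70% of its speed; a pose out of reach is approached as far as the arm can. A call is refused whole if a number of a shift passes 4.17 or a number of a turn 7.16, either way. A call with a gripper value outside its range is refused whole. The fingers move at their own pace and stop on an object; "grip_force" is the grip in N (left out, the last holds). Time passes only in rows, so rows that do not move let the fingers close. It gives the time, the measured TCP pose, the force, the opening and the grip force at its end, in the units of the state.
- arm.observe(): the state, without advancing time (a new reading comes with each control period).
- vision.get_image(name): name is "scene" or "side" or "wrist"; returns a dict with "frame" (480x640x3 uint8, red, green, blue), "z_map" (480x640 float32, m along the optical axis (not along the pixel's ray), 0 where there is no reading), "mtx" (3x3 intrinsics, pixels), "distortion" ([k1, k2, p1, p2, k3] as OpenCV has them; the pictures are not rectified), "cam_to_world" (4x4, takes a point from camera to world coordinates). Camera axes: x right, y up, looking along -z (the intrinsics and any distortion apply to the point x, -y, -z); pixel columns grow to the right and rows downward; lengths in m; the calibration is good to about 2 mm. A picture is of the moment at which its call begins.
- job.sign_off(): hands the job in; it is judged then, once.
Trained networks look in a picture, given as the dict that the camera call returned (one of the last four; its "shot" number tells which), for a name from the list of things; names that differ only in an ending like _2 or _b are one class to them, and where a whole thing is asked for, a point or a joint stands for the part that bears it (a point fixed in the world has none). Each returns a list of dicts, best first, with "confidence" (0 to 1); they miss things now and then, are a little off and sometimes report something else, mostly with a low value. They report only what shows in the picture. A call takes as long as a camera call.
- cut_out(query, picture): "mask" (480x640 bool, what is visible of it) and "point" ([row, column] in pixels, amid what is visible of it).
The state is a dict: "clock": time; "joints": joint angles; "dq": joint speeds; "joint_efforts": joint torques, N m; "position": TCP position; "ee_rot": TCP orientation; "force": force on the tool from outside, world axes, zero at the start; "ft_torque": the same for the moment, N m; "width": opening from 0.0 (shut) to 1.0 (fully open); "gripper_force": force on a finger pad.
Only numpy, scipy, OpenCV 4.12 (cv2) and the standard library are available. Lean on these libraries where they do the work, as an engineer would, in place of code of your own. Each camera call takes 0.05 s, during which the arm holds its last target. There are 200 camera calls.

## Task

Clamp the loose aluminium plates as one pack in the vise, ready for their edges to be worked. First stack them all flat on the vise bed and lay the tall white packing block on its side on the bed next to them, between plates and moving jaw (stand it on the front ledge against the bed's edge and push its top over), then hold the release lever down, slide the jaw up to the work, let the lever go and screw the jaw tight. At the end the plates must lie flush, long edges against the fixed jaw and ends against the end stop; leave the other things on the table alone.

Things in the scene. Friction and masses are not known exactly. Their poses are not given: they have to be found in the camera images.
- vise_origin (a point): Grey quick-release bench vise, fixed. Point 8 mm under the bed, below the middle of the fixed jaw's face. Its frame: z up, x along the jaws away from the robot, y from moving jaw to fixed jaw. Bed top: z 8 mm (58 mm above the table), x -46 to +46, y +30 to -320 mm. Fixed jaw: y 0 to +25, top at z 50 mm. In front of the bed's front edge runs a ledge, top at z 0, x -104 to -46, y -10 to -160 mm
- end_stop (a point): middle of the upright end stop's face, which looks to the vise's -x (lies at x +36 mm in the vise's frame, y -4 to -44 mm, top at z 48 mm); the plates' ends go against it: a plate home both ways has its centre at x 0, y -25 mm
- jaw_face (a point): middle of the moving jaw's face, at z 30 mm; axes as the vise's; the work lies on its +y side. Jaw: 88 mm long (x), 22 mm thick, top at z 50 mm. It closes to no less than 78 mm from the fixed jaw, so the plates cannot be held without the block
- fin (a point): centre of the upright black fin of the release lever, on the carriage behind the moving jaw: 12 mm thick (vise's y), 30 mm long (x); its top is 13 mm above this point, the lever plate it stands on 13 mm below. It can be pinched across its thickness, pushed down and carried along y to slide the jaw
- lever (a joint): release lever, rad: 0 up (a pawl locks the carriage in a rack with a tooth every 8 mm), 0.28 fully down. The fin lies 47 mm from its pivot: it goes down 10 mm for 0.21 rad, which takes 7 N. Above 0.17 the carriage slides freely (2 N); let go, it springs up and locks at a tooth, if need be once the screw has pushed the carriage back (up to 8 mm)
- carriage (a joint): how far the carriage (moving jaw, lever and screw) has been slid towards the fixed jaw from fully open, m, 0 to 0.078. Jaw opening = 0.170 - carriage - 0.002 * screw
- screw (a joint): clamp screw, rad, 0 (slack) to 7; a rad advances the jaw 2 mm. Takes 0.09 Nm to turn freely, about 0.2 Nm when firmly tight; stays where left. It grows (tightens) clockwise seen from the handle end, i.e. when the upper spokes are pushed in the vise's +x. At 0 one spoke stands straight up; the spokes' angles from upright towards +x are screw + k * 72 degrees
- hub (a point): centre of the star handle on the screw's axis (along the vise's y), at z 58 mm: five round spokes 10 mm thick (13 mm at the end knobs) reach 48 mm from the axis, in a plane across y; hub radius 13 mm. From above, closed fingers can reach between two spokes and push one sideways
- plate0_mid (a point): centre of an aluminium plate 72 x 50 x 10 mm, 100 g: x along the 72 mm, z through the thickness; all plates are alike and two or three are present
- plate1_mid (a point): centre of another such plate
- plate2_mid (a point): centre of another such plate
- block_mid (a point): centre of the white plastic packing block with a steel foot, 50 x 50 x 100 mm overall (foot 12 mm), about 300 g, that stands upright at the start; z along the 100 mm, away from the foot. Its centre of mass lies 30 mm above the foot's underside, 20 mm below this point, so it must be tipped past 40 degrees to fall over
- timer: grey desk timer, 71 x 77 x 50 mm; leave alone (origin under its centre)
- dish: flat clear round dish, 60 mm across, 12 mm high; leave alone
- spanner: flat spanner lying on the table, 142 mm; leave alone
- tape: roll of tape lying flat, 98 mm across, 25 mm high; leave alone

How it is judged:
On the way, in this order (a step that is already met when the one before it is completed fails the run):
1. all the plates lie flat on the bed and the block lies on its side on the bed between them and the moving jaw (x of plate0_mid in the frame of vise_origin between -0.045 and 0.02 m and y of plate0_mid in the frame of vise_origin between -0.065 and -0.005 m and z of plate0_mid in the frame of vise_origin between 0.008 and 0.045 m and angle between each of plate0_mid, plate1_mid, plate2_mid's own z axis and vertical below 0.06 rad and x of plate1_mid in the frame of vise_origin between -0.045 and 0.02 m and y of plate1_mid in the frame of vise_origin between -0.065 and -0.005 m and z of plate1_mid in the frame of vise_origin between 0.008 and 0.045 m and x of plate2_mid in the frame of vise_origin between -0.045 and 0.02 m and y of plate2_mid in the frame of vise_origin between -0.065 and -0.005 m and z of plate2_mid in the frame of vise_origin between 0.008 and 0.045 m and angle between block_mid's own z axis and vertical between 1.47 and 1.67 rad and x of block_mid in the frame of vise_origin between -0.035 and 0.03 m and z of block_mid in the frame of vise_origin between 0.028 and 0.038 m and y of block_mid in the frame of vise_origin between -0.145 and -0.05 m), for 0.2 s.
2. the release lever is down and the jaw has been slid up to within the reach of the screw (value of joint lever above 0.1 rad and value of joint carriage above 0.054 m).
3. the lever is up again and the jaw is pressed on the block by turning the screw (value of joint lever below 0.06 rad and velocity of joint screw above 0.03 rad/s and contact force between jaw and block above 20 N).
At the end, for the whole second after the job is handed in: every plate lies flat on the bed within 4 mm of home (flush with end stop and fixed jaw) and square to 4 degrees; the block lies on its side against them; the lever is up and the moving jaw presses on the block with more than 20 N; all at rest (x of plate0_mid in the frame of vise_origin between -0.004 and 0.004 m and y of plate0_mid in the frame of vise_origin between -0.029 and -0.021 m and z of plate0_mid in the frame of vise_origin between 0.008 and 0.045 m and angle between each of plate0_mid, plate1_mid, plate2_mid's own z axis and vertical below 0.06 rad and angle between the x axis of each of plate0_mid, plate1_mid, plate2_mid and the x axis of vise_origin, either way round below 0.07 rad and linear speed of each of plate0, plate1, plate2, block below 0.02 m/s and x of plate1_mid in the frame of vise_origin between -0.004 and 0.004 m and y of plate1_mid in the frame of vise_origin between -0.029 and -0.021 m and z of plate1_mid in the frame of vise_origin between 0.008 and 0.045 m and x of plate2_mid in the frame of vise_origin between -0.004 and 0.004 m and y of plate2_mid in the frame of vise_origin between -0.029 and -0.021 m and z of plate2_mid in the frame of vise_origin between 0.008 and 0.045 m and angle between block_mid's own z axis and vertical between 1.47 and 1.67 rad and x of block_mid in the frame of vise_origin between -0.035 and 0.03 m and z of block_mid in the frame of vise_origin between 0.028 and 0.038 m and y of block_mid in the frame of vise_origin between -0.08 and -0.07 m and value of joint lever below 0.06 rad and contact force between jaw and block above 20 N and angular speed of block below 0.2 rad/s); the robot touches nothing.
It fails at once if the timer is shifted by more than 50 mm (distance of timer from where it was at the start of the episode above 0.05 m).
It fails at once if the spanner is shifted by more than 50 mm (distance of spanner from where it was at the start of the episode above 0.05 m).
It fails at once if the tape is shifted by more than 50 mm (distance of tape from where it was at the start of the episode above 0.05 m).
It fails at once if the dish is shifted by more than 50 mm (distance of dish from where it was at the start of the episode above 0.05 m).
Of plate0, plate1, plate2 only 2 to 3 are there at a start; the rules pass over those that are not, and their reading is None.
At some moment in a run one of block may be knocked a few centimetres aside while the robot is not near it.
It also fails if it takes over 210 s, if anything falls off the work surface, if the arm or the gripper's body presses on something with over 40 N, if the wrist force passes 120 N, or if a joint passes its speed limit or range.

## Working session

There is one attempt and no reset: what is moved stays moved. The work goes in short steps, Python scripts to look and compute and a tool call to move; the robot and the scene stay as the last step left them, time stands still between calls to the robot, and variables do not carry over. Pictures are saved under pics/ and viewed, at most 14 in all, crops included, and the job is handed in when it is done.

Besides the shell and the picture viewer there is one more tool, called after "Emit:" by a JSON object that holds its "fn" and its "kwargs". play_rows: Moves the arm, as the interface text tells. Its arguments: {"type":"object","properties":{"increments":{"type":"string"},"grip_force":{"type":"number"}},"required":["increments"]}

```bash
mkdir -p pics; cat > h.py <<'E'
import numpy as np, cv2
from cell import arm, vision, job, cut_out
from scipy.spatial.transform import Rotation as R
def pts(im, mask=None):
    z=im["z_map"]; m=(z>0) if mask is None else (mask&(z>0))
    v,u=np.nonzero(m)
    p=cv2.undistortPoints(np.stack([u,v],1).astype(np.float64).reshape(-1,1,2),np.array(im["mtx"]),np.array(im["distortion"])).reshape(-1,2)
    d=z[m]
    c=np.stack([p[:,0]*d,-p[:,1]*d,-d,np.ones(len(d))],1)
    return (c@np.array(im["cam_to_world"]).T)[:,:3],np.stack([v,u],1)
def save(im,name): cv2.imwrite("pics/"+name+".png",im["frame"][:,:,::-1])
def st():
    s=arm.observe(); print({k:np.round(s[k],4).tolist() for k in ["clock","joints","position","ee_rot","force","width","gripper_force"]}); return s
E
python3 - <<'E'
from h import *
st(); print(arm.hold_point_z)
ims={n:vision.get_image(n) for n in ["scene","side","wrist"]}
for n in ims: save(ims[n],n+"0"); print(n,ims[n]["cam_to_world"])
for n in ["scene","side"]:
  for q in ["plate0_mid","block_mid","jaw_face","fin","hub","end_stop","timer","dish","spanner","tape"]:
    try: r=cut_out(q,ims[n])
    except Exception as e: print(q,e); continue
    for d in r[:4]:
        p,_=pts(ims[n],d["mask"])
        print(n,q,round(d["confidence"],2),np.round(d["point"]),d["mask"].sum(),np.round(np.median(p,0),3) if len(p) else None,np.round(np.percentile(p,2,axis=0),3) if len(p) else None,np.round(np.percentile(p,98,axis=0),3) if len(p) else None)
E
```

```text
{'clock': 0.0, 'joints': [-0.1026, 0.4352, 0.025, 1.5741, -0.0116, 1.134, -0.0751], 'position': [0.6245, -0.0001, 0.2259], 'ee_rot': [-2.2208, -2.2206, 0.0019], 'force': [0.259, -0.1652, -0.1624], 'width': 0.9954, 'gripper_force': 0.0}
0.0188
scene [[ 0.79477493  0.39712107 -0.45894191  0.02189181]
 [-0.60689822  0.52342793 -0.59807838 -0.68766361]
 [ 0.00271349  0.75386873  0.65701947  0.87925301]
 [ 0.          0.          0.          1.        ]]
side [[ 0.02138345  0.74592037 -0.66569178 -0.27535781]
 [-0.9996992   0.02395214 -0.00527365  0.00113641]
 [ 0.01201102  0.66560431  0.74620817  1.05275409]
 [ 0.          0.          0.          1.        ]]
wrist [[ 9.99996767e-01  8.19069049e-04  2.40721599e-03  6.24805449e-01]
 [-1.38996121e-03  9.68818809e-01  2.47766389e-01  6.67830632e-02]
 [-2.12921835e-03 -2.47768934e-01  9.68816815e-01  3.84066254e-01]
 [ 0.00000000e+00  0.00000000e+00  0.00000000e+00  1.00000000e+00]]
scene plate0_mid 0.6 [340. 311.] 983 [ 0.431 -0.12   0.009] [ 0.397 -0.145 -0.   ] [ 0.469 -0.091  0.013]
scene plate0_mid 0.25 [240. 264.] 525 [0.45  0.054 0.11
[... 1484 characters left out ...]
0.001] [ 0.452 -0.193  0.014]
side hub 0.73 [268. 286.] 112 [0.448 0.065 0.116] [0.432 0.053 0.104] [0.468 0.085 0.153]
side hub 0.49 [291. 389.] 207 [ 0.487 -0.179  0.002] [ 0.456 -0.194 -0.002] [ 0.515 -0.161  0.013]
side hub 0.25 [292. 210.] 8506 [0.421 0.224 0.056] [0.354 0.065 0.006] [0.501 0.352 0.116]
side end_stop 0.81 [292. 211.] 8560 [0.421 0.223 0.056] [0.354 0.063 0.006] [0.501 0.351 0.118]
side dish 0.77 [290. 387.] 214 [ 0.49  -0.18   0.003] [ 0.457 -0.195 -0.002] [ 0.515 -0.163  0.014]
side spanner 0.79 [290. 436.] 179 [ 0.493 -0.296  0.004] [ 0.484 -0.347 -0.003] [ 0.508 -0.226  0.009]
side tape 0.53 [294. 213.] 8414 [0.421 0.224 0.056] [0.354 0.065 0.008] [0.5   0.351 0.117]
```

View pics/scene0.png

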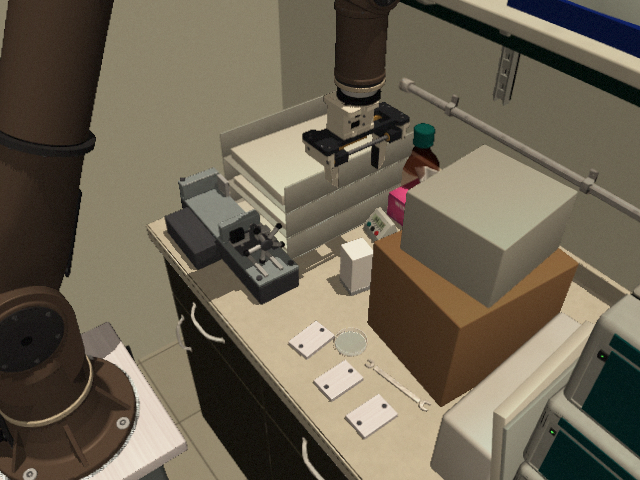

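View pics/side0.png

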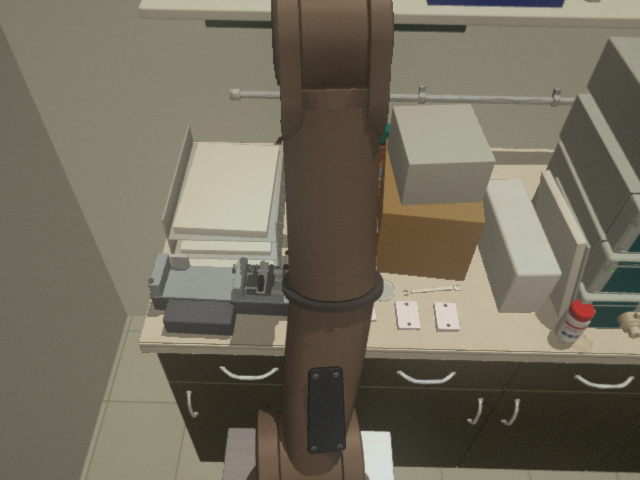

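```bash
cat >> h.py <<'E'
def rect(P):
    (c,s,a)=cv2.minAreaRect((P[:,:2]*1000).astype(np.float32))
    # yaw of long axis
    if s[0]<s[1]: a+=90; s=s[::-1]
    a=(a+90)%180-90
    return np.round(c,1),np.round(s,1),round(a,1)
def box(P,lo,hi): return P[np.all((P>lo)&(P<hi),1)]
E
python3 - <<'E'
from h import *
a=vision.get_image("scene"); b=vision.get_image("side")
A,_=pts(a);B,_=pts(b)
for nm,P in [("scene",A),("side",B)]:
    for n,lo,hi in [("pl-.12",(.37,-.17,.006),(.49,-.07,.016)),("pl-.22",(.36,-.26,.006),(.475,-.17,.016)),("pl-.31",(.36,-.35,.006),(.475,-.265,.016)),
       ("block",(.53,-.11,.095),(.65,0,.108)),("movjaw top",(.39,.13,.095),(.52,.19,.106)),("fixjaw top",(.39,.27,.095),(.52,.4,.106)),("ledge",(.33,.1,.045),(.408,.36,.055)),("bed",(.40,.18,.055),(.52,.33,.063)),("timer",(.68,-.02,.03),(.8,.1,.06))]:
        Q=box(P,np.array(lo),np.array(hi))
        if len(Q)>8: print(nm,n,len(Q),rect(Q),"z",np.round(np.median(Q[:,2]),4),np.round(np.percentile(Q,[2,98],axis=0)*1000,0).tolist())
# heightmap picture
P=np.vstack([A,B]);P=box(P,np.array([.3,-.4,-.02]),np.array([.85,.45,.4]))
H=np.zeros((275,425),np.float32)
r=((.85-P[:,0])/.002).astype(int).clip(0,274);c=((.45-P[:,1])/.002).astype(int).clip(0,424)
np.maximum.at(H,(r,c),P[:,2]); 
im=cv2.applyColorMap(np.uint8(np.clip(H/.2,0,1)*255),cv2.COLORMAP_JET)
cv2.imwrite("pics/hm.png",cv2.resize(im,None,fx=1.88,fy=1.88,interpolation=0))
E
```

```text
scene pl-.12 908 (array([ 443.2, -131.2]), array([90.6, 81.7]), 6.0) z 0.0096 [[398.0, -146.0, 6.0], [473.0, -92.0, 13.0]]
scene pl-.22 1074 (array([ 427.5, -208.7]), array([95.9, 72.1]), 2.5) z 0.0101 [[382.0, -243.0, 7.0], [462.0, -187.0, 14.0]]
scene pl-.31 1165 (array([ 417.2, -307.9]), array([73.5, 52. ]), -1.8) z 0.01 [[381.0, -332.0, 7.0], [451.0, -284.0, 13.0]]
scene block 501 (array([591.2, -55.3]), array([54.8, 52.4]), 76.8) z 0.0997 [[565.0, -80.0, 96.0], [616.0, -30.0, 103.0]]
scene movjaw top 354 (array([455.9, 153.6]), array([89.6, 38.7]), -4.5) z 0.0997 [[413.0, 148.0, 95.0], [498.0, 172.0, 103.0]]
scene fixjaw top 374 (array([470.4, 337.9]), array([108.4,  64. ]), -29.4) z 0.0998 [[418.0, 289.0, 95.0], [507.0, 356.0, 104.0]]
scene ledge 1166 (array([382.2, 248.3]), array([155. ,  54.1]), 88.8) z 0.0499 [[356.0, 174.0, 46.0], [407.0, 319.0, 53.0]]
scene bed 1324 (array([457.6, 258.3]), array([147.8, 103.6]), -86.0) z 0.0582 [[415.0, 197.0, 55.0], [502.0, 328.0, 62.0]]
scene timer 999 (array([740.2,  40.6]), array([119.2,  90.1]), 0.5) z 0.044 [[686.0, -2.0, 30.0], [796
[... 302 characters left out ...]
]), array([88.4, 50.7]), -1.0) z 0.0098 [[380.0, -330.0, 6.0], [451.0, -281.0, 14.0]]
side movjaw top 311 (array([455.9, 151.9]), array([89.3, 40.3]), -2.1) z 0.0989 [[413.0, 150.0, 96.0], [498.0, 172.0, 103.0]]
side fixjaw top 430 (array([470.1, 338.3]), array([111.1,  61.7]), -30.1) z 0.0986 [[417.0, 291.0, 95.0], [506.0, 355.0, 103.0]]
side ledge 1413 (array([379.3, 221.4]), array([202.3,  57.4]), 90.0) z 0.0491 [[355.0, 176.0, 45.0], [407.0, 319.0, 53.0]]
side bed 1845 (array([458.4, 254.9]), array([152.3,  94.9]), 88.0) z 0.0574 [[414.0, 184.0, 55.0], [501.0, 327.0, 62.0]]
side timer 24 (array([727.1,  80.9]), array([70. ,  0.5]), 0.3) z 0.0457 [[694.0, 81.0, 32.0], [762.0, 81.0, 59.0]]
```

View pics/hm.png

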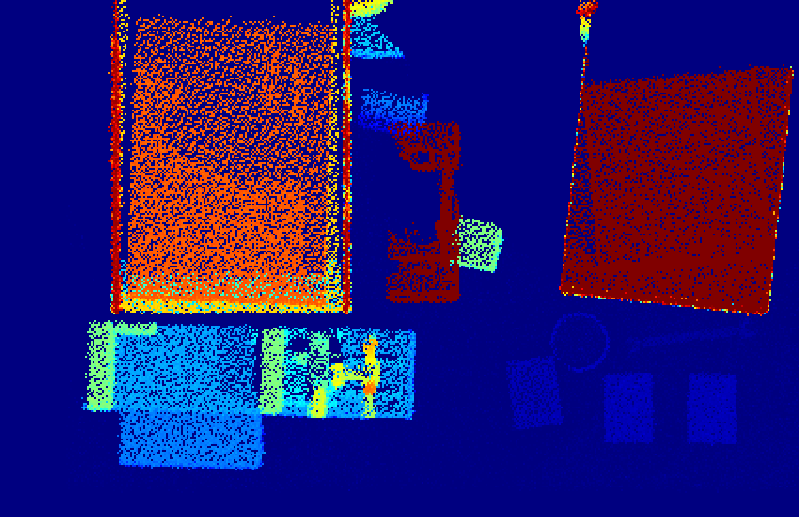

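Emit:
{"fn": "play_rows", "kwargs": {"increments": "0 -4 0 0 1;0 -4 0 0 1;0 -4 0 0 1;0 -4 0 0 1;0 -4 0 0 1"}}

```text
clock: 1.67
position: [0.4231, -0.0001, 0.2266]
ee_rot: [2.221, 2.221, 0.0]
force: [0.4, -0.5, 1.1]
width: 0.997
gripper_force: 0.0
```

Emit:
{"fn": "play_rows", "kwargs": {"increments": "-4 0 0 0 1;-4 0 0 0 1;-4 0 0 0 1;-4 0 0 0 1;-4 0 0 0 1"}}

```text
clock: 2.08
position: [0.4247, -0.2019, 0.2272]
ee_rot: [2.22, 2.221, 0.001]
force: [1.6, 1.4, -0.2]
width: 1.004
gripper_force: 0.0
```

Emit:
{"fn": "play_rows", "kwargs": {"increments": "0 0 0 -7 1;0 0 0 -7 1;0 0 0 -7 1;0 0 0 -7 1;0 0 0 -7 1"}}

```text
clock: 2.5
position: [0.425, -0.2001, 0.2268]
ee_rot: [1.443, 2.791, 0.0]
force: [0.1, -0.2, -0.3]
width: 1.001
gripper_force: 0.0
```

Emit:
{"fn": "play_rows", "kwargs": {"increments": "0 0 0 -7 1;0 0 0 -7 1;0 0 0 -7 1;0 0 0 -7 1;0 0 0 -7 1"}}

```text
clock: 2.92
position: [0.425, -0.2, 0.2269]
ee_rot: [0.536, 3.095, -0.0]
force: [0.1, -0.6, 0.0]
width: 1.001
gripper_force: 0.0
```

Emit:
{"fn": "play_rows", "kwargs": {"increments": "0 0 0 -7 1;0 0 0 -7 1;0 0 0 -6 1;0 0 0 0 1;0 0 0 0 1"}}

```text
clock: 3.33
position: [0.425, -0.2001, 0.2268]
ee_rot: [0.006, 3.141, -0.0]
force: [-0.4, 1.1, -0.8]
width: 0.999
gripper_force: 0.0
```

```bash
cat >> h.py <<'E'
def masks(q,im,n=4,cmin=.3,zlo=-1,zhi=1):
    for d in cut_out(q,im)[:n]:
        if d["confidence"]<cmin: continue
        p,_=pts(im,d["mask"]); p=p[(p[:,2]>zlo)&(p[:,2]<zhi)]
        if len(p)<20: continue
        print(q,round(d["confidence"],2),np.round(d["point"]),len(p),rect(p),"ctr",np.round(p.mean(0)*1000,1),"z",np.round(np.median(p[:,2]),4))
E
python3 - <<'E'
from h import *
st()
w=vision.get_image("wrist"); save(w,"w1"); masks("plate0_mid",w,zlo=.005)
masks("plate0_mid",vision.get_image("scene"),5,.1,zlo=.005)
P,_=pts(vision.get_image("scene")); P=P[(P[:,0]>.5)&(P[:,0]<.56)&(P[:,1]>.05)&(P[:,1]<.4)]
print(np.percentile(P,[1,50,99],axis=0).round(3))
E
```

```text
{'clock': 3.3333, 'joints': [0.3523, 0.1849, -0.0304, 1.9341, 0.0065, 1.0224, 1.8862], 'position': [0.425, -0.2001, 0.2268], 'ee_rot': [0.0058, 3.1413, -0.0], 'force': [-0.3624, 1.1241, -0.8411], 'width': 0.999, 'gripper_force': 0.0}
plate0_mid 0.92 [220. 412.] 4477 (array([ 433.4, -117.3]), array([72.6, 51. ]), 7.5) ctr [ 432.1 -118.     9.9] z 0.0099
plate0_mid 0.73 [237. 598.] 7573 (array([440.7, -34.5]), array([236. ,  85.1]), 84.6) ctr [438.5  25.1  48.1] z 0.057
plate0_mid 0.59 [338. 312.] 884 (array([ 433.2, -118.1]), array([73.5, 53.3]), 7.8) ctr [ 431.9 -118.9    9.4] z 0.0095
plate0_mid 0.38 [239. 229.] 9082 (array([449.7, 186.6]), array([356.3, 193.2]), 89.1) ctr [433.5 168.6  62. ] z 0.0578
[[ 0.501  0.059 -0.001]
 [ 0.534  0.211  0.1  ]
 [ 0.559  0.331  0.194]]
```

View pics/w1.png

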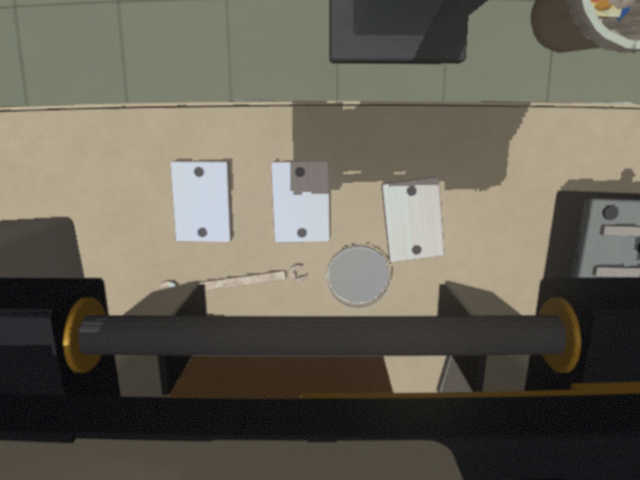

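```bash
python3 - <<'E'
from h import *
w=vision.get_image("wrist")
for n,r0,r1,c0,c1 in [("A",170,265,375,450),("B",150,250,262,338),("C",150,250,160,240)]:
    m=np.zeros((480,640),bool); m[r0:r1,c0:c1]=1
    P,_=pts(w,m); P=P[(P[:,2]>.006)&(P[:,2]<.015)&(P[:,0]<.475)]
    g=np.round(np.percentile(P,[1,99],axis=0)*1000).tolist()
    print(n,len(P),rect(P),np.round(P.mean(0)*1000,1),g)
E
```

```text
A 4503 (array([ 435.1, -123.3]), array([74.3, 63.1]), 7.7) [ 432.4 -118.1    9.9] [[397.0, -145.0, 8.0], [469.0, -91.0, 12.0]]
B 4565 (array([ 416.8, -218.4]), array([72.6, 50. ]), 0.8) [ 415.6 -218.4   10. ] [[381.0, -243.0, 8.0], [452.0, -194.0, 12.0]]
C 4547 (array([ 415.9, -307. ]), array([72.6, 51.5]), -0.7) [ 414.9 -306.5   10. ] [[380.0, -331.0, 7.0], [451.0, -282.0, 12.0]]
```

Emit:
{"fn": "play_rows", "kwargs": {"increments": "0.9 -1.8 4 -1 0.52;0 0 4 0 0.52;0 0 4 0 0.52;0 0 4 0 0.52;0 0 3 0 0.52", "grip_force": 25}}

```text
clock: 4.05
position: [0.4157, -0.2164, 0.0371]
ee_rot: [0.026, -3.14, -0.001]
force: [0.5, -0.5, -0.5]
width: 0.762
gripper_force: 0.0
```

Emit:
{"fn": "play_rows", "kwargs": {"increments": "0 0 2 0 0.52;0 0 1.2 0 0.52;0 0 0 0 0.52"}}

```text
clock: 4.3
position: [0.4151, -0.216, 0.0052]
ee_rot: [0.026, -3.137, -0.003]
force: [-0.9, 0.5, 0.1]
width: 0.756
gripper_force: 0.0
```

Emit:
{"fn": "play_rows", "kwargs": {"increments": "0 0 0 0 -1;0 0 0 0 -1;0 0 0 0 -1;0 0 0 0 -1;0 0 0 0 -1"}}

```text
clock: 4.72
position: [0.4175, -0.2172, 0.0085]
ee_rot: [-0.027, 3.139, -0.001]
force: [0.6, 0.3, 5.6]
width: 0.525
gripper_force: 25.0
```

Emit:
{"fn": "play_rows", "kwargs": {"increments": "0 0 -1 0 -1;0 0 -2 0 -1;0 0 -4 0 -1;0 0 -4 0 -1;0 0 0 0 -1"}}

```text
clock: 5.13
position: [0.4198, -0.2181, 0.1245]
ee_rot: [-0.027, 3.132, -0.006]
force: [1.9, -0.6, -1.0]
width: 0.531
gripper_force: 25.0
```

```bash
python3 - <<'E'
from h import *
st()
s=vision.get_image("scene"); save(s,"s2"); 
cv2.imwrite("pics/s2c.png",cv2.resize(s["frame"][150:430,150:470,::-1],None,fx=2,fy=2))
P,_=pts(s); Q=box(P,np.array([.35,-.26,.02]),np.array([.5,-.17,.135]))
h,e=np.histogram(Q[:,2],bins=23,range=(.02,.135)); print(h)
E
```

```text
{'clock': 5.1333, 'joints': [0.3854, 0.3107, -0.0239, 2.0642, 0.0108, 0.7571, 1.9427], 'position': [0.4198, -0.2181, 0.1245], 'ee_rot': [-0.0268, 3.1325, -0.0057], 'force': [1.8986, -0.6225, -0.9762], 'width': 0.5308, 'gripper_force': 24.9998}
[  0   0   0   0   0   0   0   0   0   0   0   0   0   0   0   0   0   0
   1  47 281 368  31]
```

View pics/s2c.png

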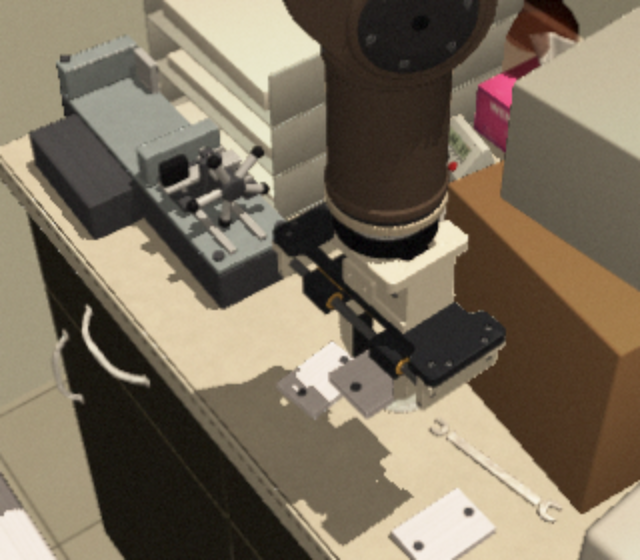

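Emit:
{"fn": "play_rows", "kwargs": {"increments": "0 0 -4 0 -1;0 0 -4 0 -1;0 4 -1 0 -1;0 4 0 0 -1;0 4 0 0 -1"}}

```text
clock: 5.6
position: [0.4142, -0.0958, 0.2083]
ee_rot: [-0.024, 3.14, -0.001]
force: [1.4, 0.7, -1.4]
width: 0.526
gripper_force: 25.0
```

Emit:
{"fn": "play_rows", "kwargs": {"increments": "-0.5 4 0 0 -1;-0.5 4 0 0 -1;-0.5 4 0 0 -1;-0.5 4 0 0 -1;-0.5 4 0 0 -1"}}

```text
clock: 6.02
position: [0.435, 0.1053, 0.2072]
ee_rot: [0.027, -3.141, 0.001]
force: [1.2, -1.3, -0.9]
width: 0.529
gripper_force: 25.0
```

Emit:
{"fn": "play_rows", "kwargs": {"increments": "0 4 0 0 -1;0 4 0 0 -1;0 1 0 0 -1;0 0 0 0 -1;0 0 0 0 -1"}}

```text
clock: 6.43
position: [0.4337, 0.1934, 0.2069]
ee_rot: [0.03, -3.14, 0.002]
force: [-0.3, -1.1, -1.1]
width: 0.529
gripper_force: 25.0
```

```bash
python3 - <<'E'
from h import *
st()
w=vision.get_image("wrist"); save(w,"w2"); s=vision.get_image("scene"); d=vision.get_image("side")
np.savez("v.npz",w=pts(w)[0],s=pts(s)[0],d=pts(d)[0])
for nm,im in [("w",w),("s",s),("d",d)]:
  P,_=pts(im)
  for n,lo,hi in [("movjaw",(.39,.135,.096),(.52,.185,.104)),("fixjaw",(.39,.315,.096),(.495,.36,.104)),("stop",(.485,.27,.09),(.515,.32,.103)),("ledge",(.33,.1,.047),(.408,.36,.053)),("bed",(.40,.18,.055),(.52,.325,.061)),("fin",(.40,.07,.105),(.5,.14,.13)),("B",(.38,.15,.18),(.5,.27,.23))]:
    Q=box(P,np.array(lo),np.array(hi))
    if len(Q)>20: print(nm,n,len(Q),rect(Q),"z",np.round(np.median(Q[:,2]),4),np.round(np.percentile(Q,[1,99],axis=0)*1000,0).tolist())
E
```

```text
{'clock': 6.4333, 'joints': [-0.259, 0.2373, -0.327, 1.9306, 0.0906, 0.9895, 0.9625], 'position': [0.4337, 0.1934, 0.2069], 'ee_rot': [0.0299, -3.1399, 0.0016], 'force': [-0.2835, -1.1321, -1.0966], 'width': 0.5286, 'gripper_force': 24.9995}
w movjaw 250 (array([435.1, 153.6]), array([54.2, 19.2]), -23.9) z 0.0986 [[413.0, 150.0, 96.0], [462.0, 173.0, 101.0]]
w fixjaw 2159 (array([436. , 344.1]), array([39.7, 26.5]), -2.0) z 0.0998 [[417.0, 332.0, 96.0], [454.0, 356.0, 104.0]]
w ledge 14648 (array([382.7, 248.6]), array([149.7,  54.2]), 88.5) z 0.0499 [[356.0, 176.0, 48.0], [407.0, 321.0, 52.0]]
w bed 9850 (array([450.4, 252.3]), array([146.3,  74. ]), 88.4) z 0.0579 [[413.0, 185.0, 56.0], [479.0, 324.0, 60.0]]
w fin 2104 (array([437.1,  99.3]), array([65.4, 26.3]), -45.3) z 0.1174 [[408.0, 71.0, 106.0], [455.0, 119.0, 123.0]]
w B 18894 (array([433. , 194.2]), array([82.2, 72.2]), -89.0) z 0.2083 [[397.0, 158.0, 203.0], [468.0, 230.0, 229.0]]
s movjaw 337 (array([456.2, 161.8]), array([89.6, 26.9]), -2.6) z 0.0996 [[413.0, 149.0, 96.0], [499.0, 173.0, 103.0]]
s fixjaw 128 (array([435
[... 808 characters left out ...]
 298 (array([455.5, 343.3]), array([87.8, 35.3]), -12.2) z 0.0993 [[416.0, 330.0, 96.0], [494.0, 356.0, 104.0]]
d stop 76 (array([501.5, 303.1]), array([33.2, 13.9]), -89.4) z 0.0965 [[495.0, 287.0, 90.0], [509.0, 320.0, 101.0]]
d ledge 1170 (array([379.2, 212.3]), array([220.3,  57.5]), 90.0) z 0.0494 [[354.0, 175.0, 47.0], [407.0, 321.0, 53.0]]
d bed 1692 (array([454.3, 252.9]), array([144.7, 104.3]), -89.5) z 0.0574 [[413.0, 182.0, 55.0], [503.0, 324.0, 61.0]]
d fin 168 (array([434.2, 100.4]), array([62.7, 27.1]), -33.4) z 0.1163 [[408.0, 76.0, 106.0], [464.0, 118.0, 124.0]]
d B 814 (array([429. , 191.5]), array([78.8, 77.6]), -22.1) z 0.2077 [[396.0, 154.0, 199.0], [468.0, 230.0, 229.0]]
```

View pics/w2.png

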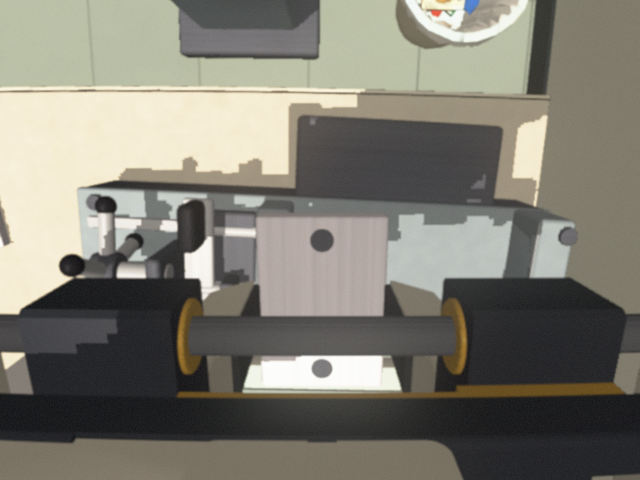

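```bash
cat >> h.py <<'E'
O=np.array([.460,.331]); YAW=np.radians(-1.6)
EX=np.array([np.cos(YAW),np.sin(YAW)]); EY=np.array([-np.sin(YAW),np.cos(YAW)])
def V(x,y): return O+x/1000*EX+y/1000*EY      # vise mm -> world m
def toV(p): d=np.asarray(p)[...,:2]-O; return np.stack([d@EX,d@EY],-1)*1000
def goto(xy,z,yaw=None):
    s=arm.observe(); M=R.from_rotvec(s["ee_rot"]).as_matrix(); p=np.array(s["position"])
    t=M.T@(np.array([xy[0],xy[1],z])-p)*100
    cy=np.degrees(np.arctan2(-M[1,0],-M[0,0]))
    print("tool cm",np.round(t,2),"turn", None if yaw is None else round(cy-yaw,2),"| TCP vise",toV(p).round(1),"z",p[2].round(4),"yaw",cy.round(2),"F",np.round(s["force"],1),"w mm",round(s["width"]*92,1))
E
python3 -c "
from h import *
goto(V(-3.5,-53)+[.001,0],.075,-1.6)"
```

```text
tool cm [-2.29  8.62 13.21] turn 2.47 | TCP vise [ -21.6 -139.9] z 0.2072 yaw 0.87 F [ 0.1 -1.  -0.1] w mm 48.3
```

Emit:
{"fn": "play_rows", "kwargs": {"increments": "-0.76 2.87 0 0 -1;-0.76 2.87 0 0 -1;-0.76 2.87 0 0 -1;0 0 4 2.5 -1;0 0 4 0 -1"}}

```text
clock: 7.0
position: [0.458, 0.2819, 0.1285]
ee_rot: [0.045, 3.136, 0.006]
force: [-0.2, -1.8, -1.4]
width: 0.527
gripper_force: 25.0
```

Emit:
{"fn": "play_rows", "kwargs": {"increments": "0 0 3 0 -1;0 0 1.5 0 -1;0 0 0.5 0 -1;0 0 0 0 -1;0 0 0 0 -1"}}

```text
clock: 7.42
position: [0.4566, 0.2797, 0.0784]
ee_rot: [0.043, 3.14, 0.001]
force: [0.6, 0.4, -0.6]
width: 0.529
gripper_force: 25.0
```

```bash
python3 -c "
from h import *
goto(V(-3.5,-53)+[.001,0],.066,-1.6)"
```

```text
tool cm [ 0.06 -0.16  1.24] turn 0.02 | TCP vise [ -2.  -51.4] z 0.0784 yaw -1.58 F [ 0.6  0.4 -0.6] w mm 48.7
```

Down in small steps until it touches the bed.

Emit:
{"fn": "play_rows", "kwargs": {"increments": "0.1 -0.2 0.5 0 -1;0 0 0.4 0 -1;0 0 0.2 0 -1;0 0 0 0 -1"}}

```text
clock: 7.75
position: [0.455, 0.278, 0.0667]
ee_rot: [0.042, 3.141, 0.0]
force: [-0.6, -0.5, -1.7]
width: 0.529
gripper_force: 25.0
```

Emit:
{"fn": "play_rows", "kwargs": {"increments": "0 0 0.2 0 -1;0 0 0 0 -1"}}

```text
clock: 7.92
position: [0.4552, 0.2781, 0.066]
ee_rot: [0.041, 3.14, -0.0]
force: [-3.3, -3.9, 16.9]
width: 0.531
gripper_force: 25.0
```

Emit:
{"fn": "play_rows", "kwargs": {"increments": "0 0 -0.1 0 0.24;0 0 0 0 0.24;0 0 0 0 0.24;0 0 -1 0 0.24;0 0 -3 0 0.24"}}

```text
clock: 8.33
position: [0.4526, 0.2765, 0.1031]
ee_rot: [-0.041, -3.136, 0.006]
force: [0.4, -0.5, -0.0]
width: 0.622
gripper_force: 0.0
```

Emit:
{"fn": "play_rows", "kwargs": {"increments": "0 0 -4 0 0.52;0 0 -4 0 0.52;0 0 -3 0 0.52;0 -4 0 0 0.52;0 -4 0 0 0.52"}}

```text
clock: 8.75
position: [0.4533, 0.2003, 0.2183]
ee_rot: [0.034, 3.137, 0.005]
force: [0.3, -1.9, -0.0]
width: 0.756
gripper_force: 0.0
```

```bash
python3 -c "
from h import *
s=vision.get_image('side');masks('plate0_mid',s,zlo=.055,zhi=.08)
w=vision.get_image('wrist');masks('plate0_mid',w,zlo=.055,zhi=.08)
for im in (s,w):
  P,_=pts(im); Q=P[(P[:,2]>.064)&(P[:,2]<.073)&(P[:,0]>.40)&(P[:,0]<.494)&(P[:,1]>.2)&(P[:,1]<.325)]
  if len(Q)>30: print(len(Q),rect(Q),toV(Q).mean(0),np.percentile(toV(Q),[1,99],axis=0).round(1))
goto((.4325,-.1175),.2,7.6)"
```

```text
552 (array([452.3, 277.8]), array([75.5, 51.4]), -1.9) [ -7.01480314 -53.05882012] [[-41.5 -77.7]
 [ 30.2 -28. ]]
6579 (array([454.5, 278.4]), array([73. , 50.5]), -1.7) [ -5.32167759 -53.36331267] [[-39.6 -77.6]
 [ 31.  -28.5]]
tool cm [  1.12 -31.5    1.62] turn -9.26 | TCP vise [  -3.5 -134.1] z 0.2162 yaw -1.66 F [ 0.4 -0.1 -0.9] w mm 69.8
```

Emit:
{"fn": "play_rows", "kwargs": {"increments": "0.14 -3.94 0 0 0.52;0.14 -3.94 0 0 0.52;0.14 -3.94 0 0 0.52;0.14 -3.94 0 0 0.52;0.14 -3.94 0 0 0.52"}}

```text
clock: 9.37
position: [0.4404, 0.0012, 0.2158]
ee_rot: [0.037, 3.141, 0.001]
force: [0.1, -0.6, 0.3]
width: 0.756
gripper_force: 0.0
```

Emit:
{"fn": "play_rows", "kwargs": {"increments": "0.14 -3.94 0 0 0.52;0.14 -3.94 0 0 0.52;0.14 -3.94 0 0 0.52;0 0 4 -4.63 0.52;0 0 4 -4.63 0.52"}}

```text
clock: 9.78
position: [0.4357, -0.1185, 0.1365]
ee_rot: [-0.212, 3.128, -0.003]
force: [0.7, 0.2, -1.7]
width: 0.759
gripper_force: 0.0
```

```bash
python3 -c "
from h import *
goto((.4326,-.1177),.005,7.6)
w=vision.get_image('wrist');masks('plate0_mid',w,zlo=.007,zhi=.014)"
```

```text
tool cm [ 0.38  0.15 13.15] turn 0.16 | TCP vise [ -11.7 -450. ] z 0.1365 yaw 7.76 F [ 0.7  0.2 -1.7] w mm 69.8
plate0_mid 0.68 [227. 322.] 7463 (array([ 433.2, -117.6]), array([72. , 49.8]), 7.1) ctr [ 432.  -117.7   10. ] z 0.01
```

Emit:
{"fn": "play_rows", "kwargs": {"increments": "0.38 0.1 4 0 0.52;0 0 4 0 0.52;0 0 3 0 0.52;0 0 1.5 0 0.52;0 0 0.6 0 0.52"}}

```text
clock: 10.3
position: [0.4296, -0.1148, 0.0037]
ee_rot: [0.212, -3.132, -0.001]
force: [-0.7, -0.5, -0.6]
width: 0.76
gripper_force: 0.0
```

Emit:
{"fn": "play_rows", "kwargs": {"increments": "0 0 0 0 -1;0 0 0 0 -1;0 0 0 0 -1;0 0 0 0 -1;0 0 0 0 -1"}}

```text
clock: 10.72
position: [0.4307, -0.1162, 0.006]
ee_rot: [-0.212, 3.131, -0.001]
force: [-0.3, 1.3, 10.0]
width: 0.536
gripper_force: 25.0
```

Emit:
{"fn": "play_rows", "kwargs": {"increments": "0 0 -1 0 -1;0 0 -2 0 -1;0 0 -4 0 -1;0 0 -4 0 -1;0 0 -4 0 -1"}}

```text
clock: 11.13
position: [0.4286, -0.116, 0.1569]
ee_rot: [0.212, -3.134, -0.0]
force: [1.1, -1.2, -1.1]
width: 0.535
gripper_force: 25.0
```

Emit:
{"fn": "play_rows", "kwargs": {"increments": "0 0 -4 4.7 -1;0 0 -1 4.7 -1;0 0 0 0 -1"}}

```text
clock: 11.38
position: [0.4313, -0.1165, 0.2088]
ee_rot: [0.053, 3.133, -0.002]
force: [1.4, 0.7, -1.3]
width: 0.537
gripper_force: 25.0
```

```bash
python3 -c "
from h import *
goto(V(-3.5,-53)+[.001,0],.09,-1.6)"
```

```text
tool cm [-1.05 39.54 11.84] turn -0.33 | TCP vise [ -16.2 -448.2] z 0.2088 yaw -1.93 F [ 1.4  0.7 -1.3] w mm 49.4
```

Emit:
{"fn": "play_rows", "kwargs": {"increments": "-0.08 3.95 0 0 -1;-0.08 3.95 0 0 -1;-0.08 3.95 0 0 -1;-0.08 3.95 0 0 -1;-0.08 3.95 0 0 -1"}}

```text
clock: 11.8
position: [0.4378, 0.0826, 0.2039]
ee_rot: [-0.043, -3.14, 0.001]
force: [1.1, 0.7, -0.6]
width: 0.534
gripper_force: 25.0
```

Emit:
{"fn": "play_rows", "kwargs": {"increments": "-0.08 3.95 0 0 -1;-0.08 3.95 0 0 -1;-0.08 3.95 0 0 -1;-0.08 3.95 0 0 -1;-0.08 3.95 0 0 -1"}}

```text
clock: 12.22
position: [0.4477, 0.2798, 0.2036]
ee_rot: [-0.042, -3.14, 0.002]
force: [1.3, -0.5, -1.2]
width: 0.535
gripper_force: 25.0
```

Emit:
{"fn": "play_rows", "kwargs": {"increments": "0 0 4 0 -1;0 0 4 0 -1;0 0 3 0 -1;0 0 0 0 -1;0 0 0 0 -1"}}

```text
clock: 12.63
position: [0.4471, 0.2774, 0.0932]
ee_rot: [-0.043, -3.137, 0.004]
force: [0.7, 0.4, 0.2]
width: 0.539
gripper_force: 25.0
```

```bash
python3 -c "
from h import *
goto(V(-3.5,-53)+[-.002,0],.074,-1.6)
w=vision.get_image('wrist')
P,_=pts(w); Q=P[(P[:,2]>.087)&(P[:,2]<.115)&(P[:,0]>.40)&(P[:,0]<.51)&(P[:,1]>.24)&(P[:,1]<.315)]; q=toV(Q)
z=Q[:,2];print(len(Q),np.percentile(z,[5,50,95]),np.percentile(q,[1,99],axis=0).round(1)); k=Q[abs(z-np.median(z))<.003];print(rect(k),toV(k).mean(0))"
```

```text
tool cm [-0.6   0.09  1.92] turn 0.05 | TCP vise [-11.4 -53.9] z 0.0932 yaw -1.55 F [0.7 0.4 0.2] w mm 49.6
18446 [0.09586422 0.09714646 0.10522968] [[-45.  -87. ]
 [ 24.3 -20.9]]
(array([448.6, 277.8]), array([71., 71.]), -1.9) [-16.02175721 -53.39987748]
```

Emit:
{"fn": "play_rows", "kwargs": {"increments": "-0.5 0 1 0 -1;0 0 0.5 0 -1;0 0 0.2 0 -1;0 0 0.1 0 -1;0 0 0 0 -1"}}

```text
clock: 13.1
position: [0.4537, 0.2783, 0.0767]
ee_rot: [0.045, 3.141, 0.0]
force: [-0.5, -0.2, -1.3]
width: 0.535
gripper_force: 25.0
```

Emit:
{"fn": "play_rows", "kwargs": {"increments": "0 0 0.15 0 -1;0 0 0 0 -1"}}

```text
clock: 13.27
position: [0.4536, 0.2783, 0.0751]
ee_rot: [0.045, 3.141, 0.0]
force: [-0.8, -1.0, -1.4]
width: 0.533
gripper_force: 25.0
```

Emit:
{"fn": "play_rows", "kwargs": {"increments": "0 0 0.15 0 -1;0 0 0 0 -1"}}

```text
clock: 13.43
position: [0.4538, 0.2785, 0.0741]
ee_rot: [0.045, 3.141, 0.0]
force: [-1.4, -1.3, 4.8]
width: 0.536
gripper_force: 25.0
```

Emit:
{"fn": "play_rows", "kwargs": {"increments": "0 0 0.1 0 -1;0 0 0 0 -1"}}

```text
clock: 13.6
position: [0.4538, 0.2785, 0.074]
ee_rot: [0.045, 3.14, 0.0]
force: [-4.2, -3.4, 17.5]
width: 0.537
gripper_force: 25.0
```

Contact. Release and go for the third.

Emit:
{"fn": "play_rows", "kwargs": {"increments": "0 0 -0.2 0 0.24;0 0 0 0 0.24;0 0 0 0 0.24;0 0 -1 0 0.24;0 0 -3 0 0.24"}}

```text
clock: 14.02
position: [0.4515, 0.2766, 0.1119]
ee_rot: [-0.045, -3.136, 0.006]
force: [0.0, -1.3, 0.2]
width: 0.621
gripper_force: 0.0
```

Emit:
{"fn": "play_rows", "kwargs": {"increments": "0 0 -4 0 0.52;0 0 -4 0 0.52;0 0 -3 0 0.52;0 -4 0 0 0.52;0 -4 0 0 0.52"}}

```text
clock: 14.43
position: [0.452, 0.2004, 0.2272]
ee_rot: [0.038, 3.137, 0.005]
force: [1.3, -1.7, -1.2]
width: 0.76
gripper_force: 0.0
```

```bash
python3 -c "
from h import *
w=vision.get_image('wrist')
P,_=pts(w); Q=P[(P[:,2]>.064)&(P[:,2]<.083)&(P[:,0]>.40)&(P[:,0]<.494)&(P[:,1]>.2)&(P[:,1]<.325)]
print(len(Q),np.histogram(Q[:,2],bins=8)); k=Q[abs(Q[:,2]-.078)<.003]; print(rect(k),toV(k).mean(0),np.percentile(toV(k),[1,99],axis=0).round(1))
goto((.4155,-.307),.2,-.7)"
```

```text
6915 (array([  90,  197,  101,   53,   47,  204, 4782, 1441]), array([0.06403454, 0.06610061, 0.06816667, 0.07023274, 0.07229881,
       0.07436487, 0.07643094, 0.07849701, 0.08056307]))
(array([455.9, 278.8]), array([72.3, 50.6]), -1.6) [ -3.87796118 -52.96367676] [[-38.2 -77.2]
 [ 32.5 -28.4]]
tool cm [  1.95 -49.69   2.77] turn -1.24 | TCP vise [  -4.2 -142.1] z 0.2256 yaw -1.94 F [-1.3 -9.8 -1.9] w mm 69.9
```

Emit:
{"fn": "play_rows", "kwargs": {"increments": "0.15 -3.82 0 0 0.52;0.15 -3.82 0 0 0.52;0.15 -3.82 0 0 0.52;0.15 -3.82 0 0 0.52;0.15 -3.82 0 0 0.52"}}

```text
clock: 14.9
position: [0.4377, 0.0061, 0.225]
ee_rot: [0.045, 3.141, 0.0]
force: [0.7, 0.1, -0.2]
width: 0.76
gripper_force: 0.0
```

Emit:
{"fn": "play_rows", "kwargs": {"increments": "0.15 -3.82 0 0 0.52;0.15 -3.82 0 0 0.52;0.15 -3.82 0 0 0.52;0.15 -3.82 0 0 0.52;0.15 -3.82 0 0 0.52"}}

```text
clock: 15.32
position: [0.4248, -0.1847, 0.2251]
ee_rot: [0.045, 3.141, 0.0]
force: [0.9, 0.1, 0.1]
width: 0.76
gripper_force: 0.0
```

Emit:
{"fn": "play_rows", "kwargs": {"increments": "0.15 -3.82 0 -1.2 0.52;0.15 -3.82 0 0 0.52;0.15 -3.82 0 0 0.52;0 0 4 0 0.52;0 0 4 0 0.52"}}

```text
clock: 15.73
position: [0.4203, -0.3014, 0.1457]
ee_rot: [0.02, 3.136, -0.006]
force: [1.3, 0.6, -0.6]
width: 0.757
gripper_force: 0.0
```

```bash
python3 -c "
from h import *
goto((.4160,-.307),.005,-.7)
w=vision.get_image('wrist');masks('plate0_mid',w,zlo=.007,zhi=.014)"
```

```text
tool cm [ 0.49 -0.51 14.07] turn -0.03 | TCP vise [ -22.1 -633.3] z 0.1457 yaw -0.73 F [ 1.3  0.6 -0.6] w mm 69.7
```

Emit:
{"fn": "play_rows", "kwargs": {"increments": "0.3 -0.5 4 0 0.52;0 0 4 0 0.52;0 0 3 0 0.52;0 0 2 0 0.52;0 0 1 0 0.52"}}

```text
clock: 16.25
position: [0.4162, -0.3018, 0.0039]
ee_rot: [-0.011, -3.14, -0.002]
force: [0.8, -0.7, 0.4]
width: 0.759
gripper_force: 0.0
```

Emit:
{"fn": "play_rows", "kwargs": {"increments": "0 0 0 0 -1;0 0 0 0 -1;0 0 0 0 -1;0 0 0 0 -1;0 0 0 0 -1"}}

```text
clock: 16.67
position: [0.4175, -0.3033, 0.0064]
ee_rot: [0.012, 3.139, -0.003]
force: [0.2, 0.7, 9.5]
width: 0.537
gripper_force: 25.0
```

Emit:
{"fn": "play_rows", "kwargs": {"increments": "0 0 -1 0 -1;0 0 -2 0 -1;0 0 -4 0 -1;0 0 -4 0 -1;0 0 -4 0 -1"}}

```text
clock: 17.08
position: [0.4154, -0.3022, 0.1572]
ee_rot: [-0.012, -3.141, -0.0]
force: [0.8, -0.4, -1.7]
width: 0.533
gripper_force: 25.0
```

Emit:
{"fn": "play_rows", "kwargs": {"increments": "0 0 -4 0.8 -1;0 0 -2 0 -1;0 0 0 0 -1"}}

```text
clock: 17.33
position: [0.4182, -0.3039, 0.2209]
ee_rot: [0.034, 3.133, -0.007]
force: [0.7, -0.7, -0.9]
width: 0.539
gripper_force: 25.0
```

```bash
python3 -c "
from h import *
goto(V(-3.5,-53),.1,-1.6)"
```

```text
tool cm [-2.31 58.32 11.84] turn 0.34 | TCP vise [ -24.1 -635.8] z 0.2209 yaw -1.26 F [ 0.7 -0.7 -0.9] w mm 49.6
```

Emit:
{"fn": "play_rows", "kwargs": {"increments": "-0.15 3.89 0 0 -1;-0.15 3.89 0 0 -1;-0.15 3.89 0 0 -1;-0.15 3.89 0 0 -1;-0.15 3.89 0 0 -1"}}

```text
clock: 17.75
position: [0.4267, -0.1065, 0.2146]
ee_rot: [-0.035, -3.141, 0.0]
force: [0.3, -0.6, -0.8]
width: 0.538
gripper_force: 25.0
```

Emit:
{"fn": "play_rows", "kwargs": {"increments": "-0.15 3.89 0 0 -1;-0.15 3.89 0 0 -1;-0.15 3.89 0 0 -1;-0.15 3.89 0 0 -1;-0.15 3.89 0 0 -1"}}

```text
clock: 18.17
position: [0.4385, 0.0876, 0.2147]
ee_rot: [-0.034, -3.141, 0.001]
force: [1.5, -1.0, -1.1]
width: 0.532
gripper_force: 25.0
```

Emit:
{"fn": "play_rows", "kwargs": {"increments": "-0.15 3.89 0 0 -1;-0.15 3.89 0 0 -1;-0.15 3.89 0 0 -1;-0.15 3.89 0 0 -1;-0.15 3.89 0 0.3 -1"}}

```text
clock: 18.58
position: [0.4505, 0.2816, 0.2145]
ee_rot: [-0.042, -3.141, 0.001]
force: [0.9, -0.5, -0.8]
width: 0.53
gripper_force: 25.0
```

Emit:
{"fn": "play_rows", "kwargs": {"increments": "0 0 4 0 -1;0 0 4 0 -1;0 0 3 0 -1;0 0 0 0 -1;0 0 0 0 -1"}}

```text
clock: 19.0
position: [0.45, 0.2794, 0.1039]
ee_rot: [-0.042, -3.138, 0.004]
force: [0.2, 0.7, 0.5]
width: 0.539
gripper_force: 25.0
```

```bash
python3 -c "
from h import *
goto(V(-3.5,-53),.084,-1.6)
w=vision.get_image('wrist')
P,_=pts(w); Q=P[(P[:,2]>.095)&(P[:,2]<.13)&(P[:,0]>.40)&(P[:,0]<.51)&(P[:,1]>.24)&(P[:,1]<.315)]; q=toV(Q)
z=Q[:,2];k=Q[abs(z-np.median(z))<.003];print(np.median(z));print(rect(k),np.percentile(toV(k),[1,99],axis=0).round(1))"
```

```text
tool cm [-0.51 -0.11  1.98] turn 0.07 | TCP vise [ -8.5 -51.8] z 0.1039 yaw -1.53 F [0.2 0.7 0.5] w mm 49.6
0.10750461477268558
(array([448.8, 279.8]), array([72.4, 68.8]), -2.0) [[-45.5 -76.2]
 [ 25.  -26.7]]
```

Emit:
{"fn": "play_rows", "kwargs": {"increments": "-0.6 -0.1 1 0 -1;0 0 0.5 0 -1;0 0 0.2 0 -1;0 0 0.2 0 -1;0 0 0 0 -1"}}

```text
clock: 19.47
position: [0.4573, 0.279, 0.0856]
ee_rot: [0.043, 3.141, -0.0]
force: [-0.2, 0.7, -0.2]
width: 0.539
gripper_force: 25.0
```

Emit:
{"fn": "play_rows", "kwargs": {"increments": "0 0 0.15 0 -1;0 0 0 0 -1"}}

```text
clock: 19.63
position: [0.4574, 0.2793, 0.0845]
ee_rot: [0.042, 3.141, 0.0]
force: [-1.1, -0.3, 1.9]
width: 0.537
gripper_force: 25.0
```

Emit:
{"fn": "play_rows", "kwargs": {"increments": "0 0 0.1 0 -1;0 0 0 0 -1"}}

```text
clock: 19.8
position: [0.4574, 0.2793, 0.0843]
ee_rot: [0.042, 3.14, 0.0]
force: [-3.5, -3.3, 13.9]
width: 0.536
gripper_force: 25.0
```

Emit:
{"fn": "play_rows", "kwargs": {"increments": "0 0 -0.2 0 0.24;0 0 0 0 0.24;0 0 0 0 0.24;0 0 -1 0 0.24;0 0 -3 0 0.24"}}

```text
clock: 20.22
position: [0.4552, 0.2775, 0.1225]
ee_rot: [-0.042, -3.136, 0.006]
force: [0.2, -0.1, 0.3]
width: 0.615
gripper_force: 0.0
```

Emit:
{"fn": "play_rows", "kwargs": {"increments": "0 -3 -1 0 -1;0 -3 0 0 -1;0 0 0 0 -1;0 0 0 0 -1;0 0 0 0 -1"}}

```text
clock: 20.63
position: [0.4558, 0.2196, 0.1355]
ee_rot: [0.043, 3.141, 0.001]
force: [0.9, 0.4, 0.5]
width: 0.309
gripper_force: 0.0
```

```bash
python3 -c "
from h import *
goto(V(-3,-112),.063,-1.6)
w=vision.get_image('wrist')
P,_=pts(w); Q=P[(P[:,2]>.064)&(P[:,2]<.095)&(P[:,0]>.40)&(P[:,0]<.494)&(P[:,1]>.25)&(P[:,1]<.325)]
for z in (.068,.078,.088):
  k=Q[abs(Q[:,2]-z)<.003]
  if len(k)>20:print(z,len(k),rect(k),np.percentile(toV(k),[1,99],axis=0).round(1))"
```

```text
tool cm [ 0.19 -0.05  7.25] turn 0.04 | TCP vise [  -1.1 -111.5] z 0.1355 yaw -1.56 F [0.9 0.4 0.5] w mm 28.4
0.068 650 (array([433. , 265.9]), array([73.3, 36.8]), -44.9) [[-40.3 -77.8]
 [ 12.1 -29.2]]
0.078 524 (array([432.8, 266.9]), array([70.2, 34.8]), -45.8) [[-38.6 -77.4]
 [ 10.4 -29.5]]
0.088 8269 (array([443.7, 280.2]), array([50.9, 47.2]), 88.5) [[-38.2 -76.2]
 [  3.2 -27.1]]
```

Emit:
{"fn": "play_rows", "kwargs": {"increments": "0.2 0 3 0 -1;0 0 2 0 -1;0 0 1.5 0 -1;0 0 0.7 0 -1;0 0 0 0 -1"}}

```text
clock: 21.1
position: [0.4526, 0.2197, 0.0615]
ee_rot: [-0.04, -3.139, 0.001]
force: [-0.7, -0.1, -0.3]
width: 0.009
gripper_force: 0.0
```

Emit:
{"fn": "play_rows", "kwargs": {"increments": "0 0.4 0 0 -1;0 0.4 0 0 -1;0 0.4 0 0 -1;0 0.4 0 0 -1;0 0.4 0 0 -1"}}

```text
clock: 21.52
position: [0.4545, 0.2398, 0.0636]
ee_rot: [0.042, 3.14, 0.0]
force: [0.0, -2.0, 1.6]
width: 0.002
gripper_force: 1.0
```

Emit:
{"fn": "play_rows", "kwargs": {"increments": "0 0.4 0 0 -1;0 0.4 0 0 -1;0 0.4 0 0 -1;0 0.4 0 0 -1;0 0 0 0 -1"}}

```text
clock: 21.93
position: [0.4547, 0.2562, 0.0631]
ee_rot: [0.041, 3.141, 0.001]
force: [0.3, -1.1, 1.9]
width: 0.003
gripper_force: 1.2
```

```bash
python3 -c "
from h import *
goto(V(-3,-69),.063,-1.6)"
```

```text
tool cm [-0.02  0.59  0.02] turn 0.09 | TCP vise [ -3.2 -74.9] z 0.0631 yaw -1.51 F [ 0.3 -1.1  1.9] w mm 0.3
```

Emit:
{"fn": "play_rows", "kwargs": {"increments": "0 0.3 0 0 -1;0 0.2 0 0 -1;0 0.1 0 0 -1;0 0 0 0 -1"}}

```text
clock: 22.27
position: [0.4549, 0.2612, 0.063]
ee_rot: [0.042, 3.141, -0.0]
force: [0.7, -2.9, 3.4]
width: 0.005
gripper_force: 2.6
```

Emit:
{"fn": "play_rows", "kwargs": {"increments": "0 0.2 0 0 -1;0 0.2 0 0 -1;0 0 0 0 -1"}}

```text
clock: 22.52
position: [0.4549, 0.2636, 0.063]
ee_rot: [-0.044, -3.141, 0.004]
force: [-1.1, -8.6, 7.8]
width: 0.002
gripper_force: 5.8
```

Emit:
{"fn": "play_rows", "kwargs": {"increments": "0 0.2 0 0 -1;0 0.2 0 0 -1;0 0 0 0 -1"}}

```text
clock: 22.77
position: [0.4548, 0.2637, 0.063]
ee_rot: [-0.048, -3.139, 0.012]
force: [-3.3, -20.8, 20.8]
width: 0.009
gripper_force: 12.7
```

Emit:
{"fn": "play_rows", "kwargs": {"increments": "0 -1 0 0 -1;0 -1 -2 0 -1;0 0 -3 0 -1;0 0 -2 0 -1;3 2.5 0 0 -1"}}

```text
clock: 23.18
position: [0.4322, 0.2721, 0.1365]
ee_rot: [0.058, 3.133, 0.004]
force: [0.2, 1.5, 0.3]
width: 0.008
gripper_force: 0.0
```

Emit:
{"fn": "play_rows", "kwargs": {"increments": "3.2 2.5 0 0 -1;0 0.9 0 0 -1;0 0 2 0 -1;0 0 0 0 -1;0 0 0 0 -1"}}

```text
clock: 23.6
position: [0.3933, 0.3095, 0.1123]
ee_rot: [-0.041, -3.139, 0.002]
force: [-1.1, -0.4, -0.3]
width: 0.005
gripper_force: 0.0
```

```bash
python3 -c "
from h import *
goto(V(-65,-25),.064,-1.6)
w=vision.get_image('side')
P,_=pts(w); Q=P[(P[:,2]>.064)&(P[:,2]<.095)&(P[:,0]>.40)&(P[:,0]<.494)&(P[:,1]>.25)&(P[:,1]<.330)]
for z in (.068,.078,.088):
  k=Q[abs(Q[:,2]-z)<.003]
  if len(k)>20:print(z,len(k),rect(k),np.percentile(toV(k),[1,99],axis=0).round(1))"
```

```text
tool cm [-0.12 -0.16  4.83] turn 0.1 | TCP vise [-66.1 -23.3] z 0.1123 yaw -1.5 F [-1.1 -0.4 -0.3] w mm 0.5
0.068 75 (array([426.6, 286.2]), array([49.2, 24.9]), -46.2) [[-42.1 -58.9]
 [ -8.8 -20. ]]
0.078 30 (array([433. , 285.8]), array([44.8, 20.2]), -33.5) [[-40.7 -50.9]
 [ -2.  -26. ]]
0.088 102 (array([439. , 294.5]), array([41.9, 25.3]), 0.1) [[-40.1 -50.1]
 [  0.1 -24.5]]
```

Emit:
{"fn": "play_rows", "kwargs": {"increments": "0 -0.2 2 0 -1;0 0 1.5 0 -1;0 0 1 0 -1;0 0 0.2 0 -1;0 0 0 0 -1"}}

```text
clock: 24.07
position: [0.394, 0.3075, 0.0659]
ee_rot: [-0.043, -3.141, 0.001]
force: [0.2, 0.5, -0.0]
width: 0.007
gripper_force: 0.0
```

Emit:
{"fn": "play_rows", "kwargs": {"increments": "-0.4 0 0 0 -1;-0.4 0 0 0 -1;-0.4 0 0 0 -1;-0.3 0 0 0 -1;0 0 0 0 -1"}}

```text
clock: 24.48
position: [0.4099, 0.3076, 0.0664]
ee_rot: [0.044, 3.141, 0.001]
force: [0.1, 0.2, -0.1]
width: 0.008
gripper_force: 0.0
```

Emit:
{"fn": "play_rows", "kwargs": {"increments": "-0.2 0 0 0 -1;-0.2 0 0 0 -1;-0.1 0 0 0 -1;0 0 0 0 -1"}}

```text
clock: 24.82
position: [0.4137, 0.3074, 0.066]
ee_rot: [-0.042, -3.141, 0.0]
force: [-3.2, 0.2, 3.2]
width: 0.013
gripper_force: 1.4
```

```bash
python3 -c "
from h import *
goto(V(-45.5,-25),.064,-1.6)"
```

```text
tool cm [-0.01 -0.01  0.2 ] turn 0.07 | TCP vise [-45.6 -24.9] z 0.066 yaw -1.53 F [-3.2  0.2  3.2] w mm 1.2
```

Emit:
{"fn": "play_rows", "kwargs": {"increments": "-0.2 0 0 0 -1;-0.2 0 0 0 -1;0 0 0 0 -1"}}

```text
clock: 25.07
position: [0.4145, 0.3073, 0.0657]
ee_rot: [-0.039, -3.136, 0.003]
force: [-14.1, -0.2, 9.7]
width: 0.005
gripper_force: 7.2
```

Emit:
{"fn": "play_rows", "kwargs": {"increments": "-0.2 0 0 0 -1;-0.2 0 0 0 -1;0 0 0 0 -1"}}

```text
clock: 25.32
position: [0.4145, 0.3071, 0.0655]
ee_rot: [-0.036, -3.131, 0.006]
force: [-28.3, -1.0, 19.9]
width: 0.01
gripper_force: 14.1
```

Emit:
{"fn": "play_rows", "kwargs": {"increments": "1 0 0 0 -1;1 0 -3 0 -1;0 0 -4 0 -1;0 0 -4 0 -1;0 0 -4 0 -1"}}

```text
clock: 25.73
position: [0.4019, 0.3073, 0.2178]
ee_rot: [0.042, 3.141, -0.0]
force: [1.2, 0.4, -0.3]
width: 0.006
gripper_force: 0.0
```

Emit:
{"fn": "play_rows", "kwargs": {"increments": "0 -4 -3 0 1;-1 -4 0 0 1;-1 -4 0 0 1;-1 -4 0 0 1;-1 -4 0 0 1"}}

```text
clock: 26.15
position: [0.4373, 0.1111, 0.2416]
ee_rot: [0.042, 3.139, -0.0]
force: [1.1, 0.3, -0.2]
width: 0.32
gripper_force: 0.0
```

Emit:
{"fn": "play_rows", "kwargs": {"increments": "-2 -4 0 0 1;-2 -4 0 0 1;-2 -4 0 0 1;-2 -4 0 0 1;0 0 0 0 1"}}

```text
clock: 26.57
position: [0.5098, -0.0473, 0.241]
ee_rot: [0.059, 3.139, -0.007]
force: [0.3, -0.6, -0.1]
width: 0.683
gripper_force: 0.0
```

```bash
python3 -c "
from h import *
st()
w=vision.get_image('wrist'); save(w,'w3'); s=vision.get_image('scene')
for im in (w,s):
  masks('block_mid',im,2,.3,.095,.106)
P,_=pts(s)
Q=P[(P[:,0]>.53)&(P[:,0]<.7)&(P[:,1]>-.35)&(P[:,1]<-.12)]; print('box',np.percentile(Q[Q[:,2]>.03],[2,50,98],axis=0).round(3))
Q=P[(P[:,0]>.505)&(P[:,0]<.7)&(P[:,1]>.05)&(P[:,1]<.12)&(P[:,2]>.02)]; print('tray',np.percentile(Q,[1,50,99],axis=0).round(3))
P,_=pts(vision.get_image('side')); Q=P[(P[:,2]>.064)&(P[:,2]<.095)&(P[:,0]>.40)&(P[:,0]<.510)&(P[:,1]>.25)&(P[:,1]<.340)]
for z in (.068,.078,.088):
  k=Q[abs(Q[:,2]-z)<.003]
  if len(k)>20:print(z,len(k),rect(k),np.percentile(toV(k),[1,99],axis=0).round(1))"
```

```text
{'clock': 26.5667, 'joints': [0.1, 0.246, -0.1417, 1.8166, 0.0441, 1.0798, 1.475], 'position': [0.5098, -0.0473, 0.241], 'ee_rot': [0.059, 3.1388, -0.0069], 'force': [0.3225, -0.5998, -0.1298], 'width': 0.6825, 'gripper_force': 0.0}
block_mid 0.95 [294. 320.] 1221 (array([591.1, -54.8]), array([50.1, 50.1]), -11.5) ctr [582.4 -54.   99.5] z 0.0997
block_mid 0.71 [267. 356.] 499 (array([591.2, -55.2]), array([52.8, 51.5]), 79.3) ctr [589.7 -56.1  99.8] z 0.0999
box [[ 0.531 -0.346  0.053]
 [ 0.574 -0.255  0.309]
 [ 0.695 -0.15   0.588]]
tray [[0.52  0.078 0.021]
 [0.571 0.082 0.085]
 [0.697 0.116 0.196]]
0.068 142 (array([440.6, 290.5]), array([102.4,  49.2]), -40.6) [[-43.1 -60. ]
 [ 33.1   5.4]]
0.078 72 (array([452.2, 308.7]), array([74.7, 59.7]), -0.9) [[-44.9 -52.1]
 [ 30.5   5.8]]
0.088 537 (array([459.7, 308.9]), array([94.4, 58.4]), -2.0) [[-43.  -50.8]
 [ 39.7   2.4]]
```

Emit:
{"fn": "play_rows", "kwargs": {"increments": "0 2 0 7.1 1;0 0 0 7.1 1;0 0 0 7.1 1;0 0 0 7.1 1;0 0 0 7.1 1"}}

```text
clock: 27.23
position: [0.5074, -0.0159, 0.2412]
ee_rot: [1.002, 2.977, 0.001]
force: [-0.9, -0.3, -0.5]
width: 0.997
gripper_force: 0.0
```

Emit:
{"fn": "play_rows", "kwargs": {"increments": "0 0 0 7.1 1;0 0 0 7.1 1;0 0 0 7.1 1;0 0 0 7.1 1;0 0 0 7.1 1"}}

```text
clock: 27.65
position: [0.5074, -0.016, 0.2412]
ee_rot: [1.863, 2.53, 0.001]
force: [-0.6, -0.0, 0.1]
width: 0.998
gripper_force: 0.0
```

Emit:
{"fn": "play_rows", "kwargs": {"increments": "0 0 0 7.1 1;0 0 0 7.1 1;0 0 0 7.1 1;0 0 0 7.1 1;0 0 0 0 1"}}

```text
clock: 28.07
position: [0.5075, -0.0161, 0.2412]
ee_rot: [-2.426, -1.996, -0.001]
force: [-1.0, -0.4, -0.4]
width: 0.998
gripper_force: 0.0
```

```bash
python3 -c "
from h import *
w=vision.get_image('wrist'); 
masks('block_mid',w,2,.3,.095,.106); masks('block_mid',vision.get_image('scene'),2,.3,.095,.106)
s=st();print(R.from_rotvec(s['ee_rot']).as_matrix().round(3))
goto((.5911,-.0548),.14)"
```

```text
block_mid 0.92 [246. 433.] 4216 (array([591.4, -54.1]), array([50.1, 49.6]), -11.2) ctr [590.4 -51.7  99.9] z 0.1
block_mid 0.93 [264. 356.] 502 (array([591.4, -55.6]), array([52. , 51.7]), 80.5) ctr [589.6 -56.3  99.7] z 0.0998
{'clock': 28.2667, 'joints': [-0.1569, 0.2297, 0.1043, 1.8395, -0.0271, 1.0736, -0.2284], 'position': [0.5077, -0.0171, 0.2411], 'ee_rot': [2.4181, 2.0055, 0.0003], 'force': [0.867, -0.0712, 0.3541], 'width': 1.0001, 'gripper_force': 0.0}
[[ 0.185  0.983  0.   ]
 [ 0.983 -0.185  0.   ]
 [ 0.     0.    -1.   ]]
tool cm [-2.17  8.9  10.11] turn None | TCP vise [  57.4 -346.6] z 0.2411 yaw -100.66 F [ 0.9 -0.1  0.4] w mm 92.0
```

Emit:
{"fn": "play_rows", "kwargs": {"increments": "-0.7 3 0 0 1;-0.7 3 0 0 1;-0.75 2.9 0 0 1;0 0 4 0 1;0 0 4 0 1", "grip_force": 35}}

```text
clock: 28.68
position: [0.5945, -0.0568, 0.1619]
ee_rot: [2.418, 1.998, 0.007]
force: [-0.6, -0.3, -0.8]
width: 0.998
gripper_force: 0.0
```

Emit:
{"fn": "play_rows", "kwargs": {"increments": "0 0 4 0 1;0 0 3 0 1;0 0 2 0 1;0 0 0.6 0 1;0 0 0 0 1"}}

```text
clock: 29.1
position: [0.59, -0.0556, 0.0635]
ee_rot: [-2.42, -2.0, 0.004]
force: [-0.1, 0.5, 0.8]
width: 1.0
gripper_force: 0.0
```

Emit:
{"fn": "play_rows", "kwargs": {"increments": "0 0 0 0 -1;0 0 0 0 -1;0 0 0 0 -1;0 0 0 0 -1;0 0 0 0 -1"}}

```text
clock: 29.52
position: [0.5917, -0.0557, 0.066]
ee_rot: [2.422, 1.999, 0.002]
force: [-0.7, -0.8, -0.3]
width: 0.687
gripper_force: 0.0
```

Emit:
{"fn": "play_rows", "kwargs": {"increments": "0 0 -1 0 -1;0 0 -3 0 -1;0 0 -4 0 -1;0 0 -4 0 -1;0 0 -4 0 -1"}}

```text
clock: 29.93
position: [0.5906, -0.0558, 0.2278]
ee_rot: [2.423, 1.999, 0.0]
force: [1.0, 0.4, -0.9]
width: 0.326
gripper_force: 0.0
```

```bash
python3 -c "
from h import *
goto(V(-74,-98),.26,-91.6); masks('block_mid',vision.get_image('scene'),1)"
```

```text
tool cm [ 24.62 -25.88  -3.23] turn -9.35 | TCP vise [ 141.4 -383. ] z 0.2278 yaw -100.95 F [ 1.   0.4 -0.9] w mm 30.0
block_mid 0.62 [263. 355.] 1532 (array([594. , -41.7]), array([232.3,  53.6]), 70.4) ctr [581.5 -63.2  65.6] z 0.0712
```

Emit:
{"fn": "play_rows", "kwargs": {"increments": "0 0 0 0 1;0 0 0 0 1;0 0 0 0 1;0 0 0 0 1;0 0 0 0 1"}}

```text
clock: 30.45
position: [0.5905, -0.0557, 0.2239]
ee_rot: [-2.422, -1.999, 0.003]
force: [-0.8, -0.1, -0.9]
width: 0.546
gripper_force: 0.0
```

Emit:
{"fn": "play_rows", "kwargs": {"increments": "0 0 0 0 1;0 0 0 0 1;0 0 0 0 1"}}

```text
clock: 30.7
position: [0.591, -0.0557, 0.2247]
ee_rot: [-2.423, -1.999, 0.001]
force: [-0.3, 0.0, 0.7]
width: 0.771
gripper_force: 0.0
```

```bash
python3 -c "
from h import *
for n in ('wrist','scene'):
  P,_=pts(vision.get_image(n)); Q=box(P,np.array([.54,-.12,.095]),np.array([.65,.01,.106])); print(len(Q),rect(Q) if len(Q)>20 else 0)
goto((.591,-.055),.065,-101)"
```

```text
5290 (array([591.5, -54.5]), array([50.5, 50. ]), 78.7)
495 (array([591.5, -54.2]), array([53.2, 52.2]), 78.3)
tool cm [ 0.07 -0.02 15.99] turn 0.06 | TCP vise [ 141.9 -382.9] z 0.2249 yaw -100.94 F [-0.2  0.5  0.4] w mm 78.7
```

Emit:
{"fn": "play_rows", "kwargs": {"increments": "0 0 4 0 0.6;0 0 4 0 0.6;0 0 4 0 0.6;0 0 3 0 0.6;0 0 1 0 0.6"}}

```text
clock: 31.22
position: [0.5881, -0.0555, 0.0606]
ee_rot: [-2.42, -1.997, 0.008]
force: [-0.5, -0.1, -0.4]
width: 0.801
gripper_force: 0.0
```

Emit:
{"fn": "play_rows", "kwargs": {"increments": "0 0 0 0 -1;0 0 0 0 -1;0 0 0 0 -1;0 0 0 0 -1;0 0 0 0 -1"}}

```text
clock: 31.63
position: [0.5926, -0.0558, 0.0672]
ee_rot: [2.421, 1.998, 0.004]
force: [-1.6, 0.9, 7.3]
width: 0.543
gripper_force: 34.9
```

Emit:
{"fn": "play_rows", "kwargs": {"increments": "0 0 0 0 -1;0 0 0 0 -1;0 0 0 0 -1"}}

```text
clock: 31.88
position: [0.5925, -0.0558, 0.0671]
ee_rot: [2.421, 1.998, 0.004]
force: [-1.4, 0.6, 7.6]
width: 0.541
gripper_force: 34.9
```

Emit:
{"fn": "play_rows", "kwargs": {"increments": "0 0 -3 0 -1;0 0 -4 0 -1;0 0 -4 0 -1;0 0 -4 0 -1;0 0 -4 0 -1"}}

```text
clock: 32.3
position: [0.5904, -0.0558, 0.2576]
ee_rot: [2.423, 1.999, 0.0]
force: [1.0, -0.5, -4.3]
width: 0.542
gripper_force: 34.9
```

Emit:
{"fn": "play_rows", "kwargs": {"increments": "0 -3.5 0 0 -1;0 -3.5 0 0 -1;0 -3.5 0 0 -1;0 -3.5 0 0 -1;0 0 0 -4.7 -1"}}

```text
clock: 32.72
position: [0.4463, -0.0283, 0.2547]
ee_rot: [-2.337, -2.094, 0.005]
force: [-2.0, 0.5, -4.6]
width: 0.542
gripper_force: 35.0
```

Emit:
{"fn": "play_rows", "kwargs": {"increments": "0 0 0 -4.7 -1;0 0 0 0 -1;0 0 0 0 -1"}}

```text
clock: 32.97
position: [0.4536, -0.0293, 0.2555]
ee_rot: [2.254, 2.188, 0.001]
force: [-0.1, 0.5, -3.5]
width: 0.544
gripper_force: 35.0
```

```bash
python3 -c "
from h import *
goto(V(-74,-98),.25,-91.6); masks('block_mid',vision.get_image('scene'),1)"
```

```text
tool cm [26.22 -7.81  0.55] turn -0.1 | TCP vise [   3.7 -360.3] z 0.2555 yaw -91.7 F [-0.1  0.5 -3.5] w mm 50.1
```

Emit:
{"fn": "play_rows", "kwargs": {"increments": "0 -3.9 0 0 -1;1 -3.9 0 0 -1;3.6 0 0 0 -1;3.6 0 0 0 -1;3.6 0 0 0 -1"}}

```text
clock: 33.48
position: [0.3786, 0.0919, 0.2554]
ee_rot: [2.255, 2.186, 0.002]
force: [1.8, 0.3, -3.5]
width: 0.543
gripper_force: 35.0
```

Emit:
{"fn": "play_rows", "kwargs": {"increments": "3.6 0 0 0 -1;3.6 0 0 0 -1;3.6 0 0 0 -1;3.6 0 0 0 -1;0 0 0 0 -1"}}

```text
clock: 33.9
position: [0.3822, 0.2426, 0.2552]
ee_rot: [-2.243, -2.195, -0.005]
force: [0.1, 0.9, -3.9]
width: 0.542
gripper_force: 35.0
```

Emit:
{"fn": "play_rows", "kwargs": {"increments": "0 0 4 0 -1;0 0 4 0 -1;0 0 3 0 -1;0 0 0 0 -1;0 0 0 0 -1"}}

```text
clock: 34.32
position: [0.3822, 0.2342, 0.1444]
ee_rot: [-2.252, -2.189, 0.006]
force: [0.4, 0.1, -3.3]
width: 0.54
gripper_force: 35.0
```

```bash
python3 -c "
from h import *
goto(V(-74,-98),.119,-91.6)
w=vision.get_image('wrist'); masks('block_mid',w,2,.2)
s=vision.get_image('side');save(s,'sd3'); P,_=pts(s); q=toV(P)
k=P[(P[:,2]>.16)&(P[:,2]<.2)&(q[:,0]<-20)&(q[:,0]>-130)&(q[:,1]>-140)&(q[:,1]<-50)]
print(len(k), np.percentile(toV(k),[2,98],axis=0), np.median(k[:,2]))"
```

```text
tool cm [0.1  0.12 2.54] turn -0.02 | TCP vise [-75.1 -99. ] z 0.1444 yaw -91.62 F [ 0.4  0.1 -3.3] w mm 49.7
block_mid 0.56 [286. 322.] 19547 (array([381.4, 239.2]), array([55.4, 44.2]), -1.8) ctr [382.4 248.1 163.8] z 0.1767
74 [[-100.18650674 -121.88998529]
 [ -32.94379495 -105.31728035]] 0.17088273781194446
```

Emit:
{"fn": "play_rows", "kwargs": {"increments": "0 0.1 1.2 0 -1;0 0 0.8 0 -1;0 0 0.4 0 -1;0 0 0.2 0 -1;0 0 0 0 -1"}}

```text
clock: 34.88
position: [0.3838, 0.2348, 0.1191]
ee_rot: [2.251, 2.191, -0.0]
force: [-0.6, -0.7, -5.1]
width: 0.54
gripper_force: 35.0
```

Emit:
{"fn": "play_rows", "kwargs": {"increments": "0 0 0.2 0 -1;0 0 0 0 -1"}}

```text
clock: 35.05
position: [0.3841, 0.2352, 0.1175]
ee_rot: [2.251, 2.191, 0.002]
force: [-0.5, 0.8, 0.6]
width: 0.543
gripper_force: 35.0
```

Emit:
{"fn": "play_rows", "kwargs": {"increments": "0 0.3 0 0 -1;0 0.2 0 0 -1;0 0 0 0 -1"}}

```text
clock: 35.3
position: [0.3885, 0.235, 0.1174]
ee_rot: [-2.251, -2.191, 0.0]
force: [-4.9, -0.2, 7.4]
width: 0.542
gripper_force: 35.0
```

Emit:
{"fn": "play_rows", "kwargs": {"increments": "0 -0.15 0 0 0.5;0 0 0 0 0.5;0 0 0 0 0.5;0 0 0 0 0.5;0 0 0 0 0.5"}}

```text
clock: 35.72
position: [0.3875, 0.2347, 0.117]
ee_rot: [2.251, 2.191, 0.0]
force: [0.4, -0.8, -0.4]
width: 0.749
gripper_force: 0.0
```

Emit:
{"fn": "play_rows", "kwargs": {"increments": "0 0 -1 0 0.5;0 0 -3 0 0.5;0 0 -3 0 0.5;0 0 -3 0 -1;0 0 0 0 -1"}}

```text
clock: 36.13
position: [0.3896, 0.2365, 0.2221]
ee_rot: [2.25, 2.19, 0.013]
force: [1.3, 1.2, 0.1]
width: 0.647
gripper_force: 0.0
```

```bash
python3 -c "
from h import *
for n in ('side','scene','wrist'):
  im=vision.get_image(n); P,_=pts(im); q=toV(P)
  if n=='scene': save(im,'s4')
  k=P[(P[:,2]>.144)&(P[:,2]<.156)&(q[:,0]<0)&(q[:,0]>-130)&(q[:,1]>-150)&(q[:,1]<-40)]
  if len(k)>20: print(n,len(k), rect(k),np.percentile(toV(k),[2,98],axis=0).round(1), np.median(k[:,2]).round(4))
goto(V(-125,-97),.22,-1.6)"
```

```text
side 475 (array([386.5, 236.7]), array([53.3, 50.8]), -2.9) [[ -95.5 -120.7]
 [ -47.3  -72.7]] 0.1489
scene 442 (array([388.5, 236.9]), array([57. , 52.1]), 86.4) [[ -93.6 -122.5]
 [ -44.8  -73.1]] 0.1499
wrist 7917 (array([387.9, 237.3]), array([50.2, 49.6]), -1.6) [[ -93.2 -119. ]
 [ -45.6  -71.3]] 0.15
tool cm [ 0.15 -5.5  -0.32] turn -89.95 | TCP vise [-70.  -98.4] z 0.2168 yaw -91.55 F [-0.5  0.4 -0.8] w mm 47.7
```

Emit:
{"fn": "play_rows", "kwargs": {"increments": "0.1 -2.3 0 -7 -1;0 0 0 -7 -1;0 0 0 -7 -1;0 0 0 -7 -1;0 0 0 -7 -1"}}

```text
clock: 36.7
position: [0.3635, 0.2357, 0.2155]
ee_rot: [-1.479, -2.77, 0.004]
force: [-0.3, -0.9, -0.8]
width: 0.163
gripper_force: 0.0
```

Emit:
{"fn": "play_rows", "kwargs": {"increments": "0 0 0 -7 -1;0 0 0 -7 -1;0 0 0 -7 -1;0 0 0 -7 -1;0 0 0 -7 -1"}}

```text
clock: 37.12
position: [0.3635, 0.2357, 0.2154]
ee_rot: [-0.577, -3.086, 0.003]
force: [-0.9, -0.5, -0.5]
width: 0.004
gripper_force: 0.0
```

Emit:
{"fn": "play_rows", "kwargs": {"increments": "0 0 0 -7 -1;0 0 0 -7 -1;0 0 0 -6 -1;0 0 0 0 -1;0 0 0 0 -1"}}

```text
clock: 37.53
position: [0.3638, 0.2358, 0.2159]
ee_rot: [-0.048, -3.139, 0.002]
force: [-0.4, 0.0, 0.3]
width: 0.003
gripper_force: 0.0
```

```bash
python3 -c "
from h import *
st();goto(V(-118,-96),.128,-1.6)"
```

```text
{'clock': 37.5333, 'joints': [-0.3409, 0.1668, -0.4035, 1.9991, 0.0774, 0.9923, 0.7585], 'position': [0.3638, 0.2358, 0.2159], 'ee_rot': [-0.0479, -3.1394, 0.0017], 'force': [-0.3967, 0.0416, 0.3133], 'width': 0.0027, 'gripper_force': 0.0}
tool cm [2.43 0.19 8.79] turn -0.15 | TCP vise [-93.5 -97.8] z 0.2159 yaw -1.75 F [-0.4  0.   0.3] w mm 0.2
```

Emit:
{"fn": "play_rows", "kwargs": {"increments": "2.4 0.2 0 0 -1;0 0 3 0 -1;0 0 3 0 -1;0 0 2.8 0 -1;0 0 0 0 -1"}}

```text
clock: 37.95
position: [0.3378, 0.2367, 0.1249]
ee_rot: [-0.047, -3.135, 0.007]
force: [-0.5, -0.9, -0.8]
width: 0.003
gripper_force: 0.0
```

```bash
python3 -c "
from h import *
goto(V(-105,-96),.128,-1.6)"
```

```text
tool cm [-1.45  0.17 -0.32] turn -0.13 | TCP vise [-119.6  -97.6] z 0.1249 yaw -1.73 F [-0.5 -0.9 -0.8] w mm 0.3
```

Emit:
{"fn": "play_rows", "kwargs": {"increments": "-0.7 0.15 0 0 -1;-0.7 0 0 0 -1;-0.7 0 0 0 -1;-0.7 0 0 0 -1;-0.7 0 0 0 -1"}}

```text
clock: 38.37
position: [0.3769, 0.2399, 0.1301]
ee_rot: [0.044, 3.14, 0.002]
force: [-1.4, 0.1, 1.4]
width: 0.004
gripper_force: 1.3
```

Emit:
{"fn": "play_rows", "kwargs": {"increments": "-0.7 0 0 0 -1;-0.7 0 0 0 -1;-0.7 0 0 0 -1;0 0 0 0 -1"}}

```text
clock: 38.7
position: [0.3983, 0.2388, 0.1291]
ee_rot: [0.045, 3.14, 0.001]
force: [0.8, -0.4, 0.2]
width: 0.007
gripper_force: 0.0
```

```bash
python3 -c "
from h import *
goto(V(-41,-96),.125,-1.6)
im=vision.get_image('scene');save(im,'s5')
cv2.imwrite('pics/s5c.png',cv2.resize(im['frame'][130:330,140:400,::-1],None,fx=2.5,fy=2.5))"
```

```text
tool cm [-1.81 -0.21  0.41] turn -0.03 | TCP vise [-59.1 -93.9] z 0.1291 yaw -1.63 F [ 0.8 -0.4  0.2] w mm 0.7
```

View pics/s5c.png

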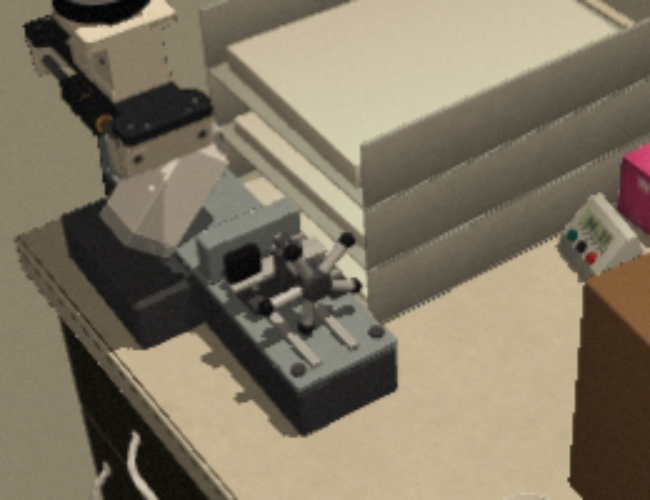

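Emit:
{"fn": "play_rows", "kwargs": {"increments": "-0.7 0 0 0 -1;-0.7 0 0 0 -1;0 0 0 0 -1;0 0 0 0 -1"}}

```text
clock: 39.08
position: [0.4108, 0.2385, 0.1289]
ee_rot: [0.043, 3.141, -0.0]
force: [0.6, -0.7, 0.6]
width: 0.008
gripper_force: 0.0
```

```bash
cat > blk.py <<'E'
from h import *
for n in ('side','scene','wrist'):
  im=vision.get_image(n); P,_=pts(im); q=toV(P)
  k=P[(P[:,2]>.102)&(P[:,2]<.114)&(q[:,0]<70)&(q[:,0]>-75)&(q[:,1]>-146)&(q[:,1]<-45)]
  if len(k)>20: print(n,len(k), rect(k),toV(np.array(rect(k)[0])/1000),np.percentile(toV(k),[1,99],axis=0).round(1), np.median(k[:,2]).round(4))
E
python3 -c "
from blk import *
goto(V(-105,-96),.2,-1.6)
im=vision.get_image('scene')
cv2.imwrite('pics/s6c.png',cv2.resize(im['frame'][130:330,140:400,::-1],None,fx=2.5,fy=2.5))"
```

```text
side 295 (array([431.4, 235.5]), array([94.3, 50.7]), -1.3) [-25.92233279 -96.26132485] [[ -71.2 -121.5]
 [  11.6  -71.7]] 0.1074
scene 458 (array([439.7, 232.2]), array([102.9,  53.1]), -4.5) [-17.53342743 -99.32828863] [[ -68.1 -123.4]
 [  29.8  -72.8]] 0.1081
wrist 1826 (array([430.7, 235.7]), array([62.1, 49.7]), -1.3) [-26.6276442  -96.08094798] [[ -57.4 -120.4]
 [  -0.2  -72. ]] 0.1075
tool cm [ 5.77 -0.22 -7.1 ] turn 0.07 | TCP vise [-47.3 -93.8] z 0.1289 yaw -1.53 F [ 0.  -0.2 -0.2] w mm 0.5
```

View pics/s6c.png

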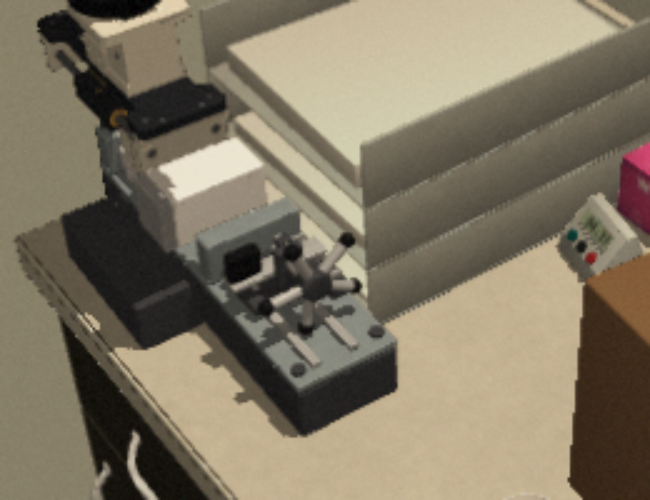

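Emit:
{"fn": "play_rows", "kwargs": {"increments": "3 -0.2 0 0 -1;2 0 0 0 -1;0 0 2.5 0 -1;0 0 2.5 0 -1;0 0 0 0 -1"}}

```text
clock: 39.7
position: [0.3582, 0.2366, 0.0764]
ee_rot: [-0.041, -3.138, 0.004]
force: [0.0, -0.3, -0.4]
width: 0.005
gripper_force: 0.0
```

```bash
python3 -c "
from h import *
goto(V(-64,-96),.08,-1.6)"
```

```text
tool cm [-3.51  0.12 -0.38] turn 0.11 | TCP vise [-99.1 -97.2] z 0.0764 yaw -1.49 F [ 0.  -0.3 -0.4] w mm 0.5
```

Emit:
{"fn": "play_rows", "kwargs": {"increments": "-0.5 0.1 0 0 -1;-0.5 0 0 0 -1;-0.5 0 0 0 -1;-0.5 0 0 0 -1;-0.5 0 0 0 -1"}}

```text
clock: 40.12
position: [0.3867, 0.2385, 0.0798]
ee_rot: [0.043, 3.14, 0.001]
force: [-0.6, 0.7, 0.7]
width: 0.006
gripper_force: 0.0
```

Emit:
{"fn": "play_rows", "kwargs": {"increments": "-0.4 0 0 0 -1;-0.4 0 0 0 -1;-0.3 0 0 0 -1;0 0 0 0 -1"}}

```text
clock: 40.45
position: [0.3967, 0.2379, 0.079]
ee_rot: [-0.043, -3.141, 0.0]
force: [0.1, 0.4, 0.1]
width: 0.006
gripper_force: 0.0
```

Emit:
{"fn": "play_rows", "kwargs": {"increments": "1 0 0 0 -1;3 0 -2 0 -1;0 0 -4 0 -1;0 0 -4 0 -1;0 0 -4 0 -1"}}

```text
clock: 40.87
position: [0.3543, 0.2388, 0.2203]
ee_rot: [-0.039, -3.14, 0.001]
force: [1.3, -0.5, 0.2]
width: 0.003
gripper_force: 0.0
```

```bash
python3 -c "
from blk import *
for n in ('side','scene','wrist'):
  P,_=pts(vision.get_image(n)); q=toV(P); k=P[(P[:,2]>.084)&(P[:,2]<.092)&(q[:,0]<34)&(q[:,0]>-60)&(q[:,1]>-60)&(q[:,1]<-1)]
  if len(k)>20: print('plates',n,rect(k),toV(k).mean(0),np.percentile(toV(k),[1,99],axis=0).round(1))
im=vision.get_image('side')
for f in cut_out('fin',im)[:1]:
  P,_=pts(im,f['mask']); q=toV(P); k=P[P[:,2]>.11]; print('fin',f['confidence'],np.percentile(toV(P),[2,98],axis=0).round(1),np.percentile(P[:,2],[2,98]),len(k),toV(k).mean(0) if len(k) else 0,np.percentile(toV(k),[2,98],axis=0).round(1) if len(k) else 0)
goto(V(-70,-220),.2,-1.6)"
```

```text
side 631 (array([452.8, 234.2]), array([96.3, 50. ]), -2.1) [ -4.4943782  -96.96329493] [[ -50.7 -121. ]
 [  41.   -72.7]] 0.1068
scene 778 (array([457.1, 234.1]), array([100.3,  56.5]), -3.0) [ -0.19326254 -96.9431929 ] [[ -48.9 -122.9]
 [  48.6  -70.4]] 0.1078
wrist 96 (array([441.3, 240.2]), array([67.9,  0.7]), -1.6) [-16.15742436 -91.28673309] [[-49.8 -91.7]
 [ 17.6 -90.9]] 0.108
plates side (array([452. , 304.8]), array([59.5, 50.5]), -2.7) [-14.2684788 -21.7853653] [[-35.4 -50.6]
 [ 21.3  -1.7]]
plates scene (array([457.2, 306. ]), array([72.6, 48.2]), 1.2) [ -0.6786236  -24.57105857] [[-33.6 -47.5]
 [ 33.5  -1.5]]
fin 0.72 [[ -46.  -228.5]
 [  36.7 -209.7]] [0.08807376 0.12008304] 67 [ -32.90186665 -219.67763473] [[ -45.5 -225. ]
 [ -18.8 -213.5]]
tool cm [ -3.18 -12.46   1.78] turn 0.08 | TCP vise [-102.   -95.4] z 0.2177 yaw -1.52 F [-0.4  0.6 -0.8] w mm 0.7
```

Emit:
{"fn": "play_rows", "kwargs": {"increments": "-2 -4 0 0 -0.3;-2 -4 0 0 -0.3;-2 -4 0 0 -0.3;0 0 0 0 -0.3;0 0 0 0 -0.3"}}

```text
clock: 41.68
position: [0.4094, 0.1234, 0.2178]
ee_rot: [-0.05, -3.139, 0.002]
force: [-0.8, -0.1, -0.9]
width: 0.312
gripper_force: 0.0
```

```bash
python3 -c "
from h import *
im=vision.get_image('wrist'); save(im,'w7'); cv2.imwrite('pics/w7c.png',im['frame'][100:330,150:550,::-1].repeat(2,0).repeat(2,1)[:,:800])
P,_=pts(im); q=toV(P)
k=(P[:,2]>.112)&(P[:,2]<.128)&(q[:,1]>-245)&(q[:,1]<-185); print('fin top',k.sum(),np.percentile(q[k],[2,98],axis=0).round(1),np.percentile(P[k,2],[5,50,95]).round(4)); kk=k&(abs(P[:,2]-np.median(P[k,2]))<.003); print(rect(P[kk]), toV(np.array(rect(P[kk])[0])/1000))
k=(P[:,2]>.095)&(P[:,2]<.104)&(q[:,1]>-190)&(q[:,1]<-125); print('jaw',np.percentile(q[k],[1,99],axis=0).round(1))
k=(P[:,2]>.08)&(q[:,1]>-300)&(q[:,1]<-240)&(P[:,2]<.2); print('star',np.percentile(q[k],[1,99],axis=0).round(1),np.percentile(P[k,2],[1,50,99]).round(4))
goto(V(-32,-219.5),.15,-1.6)"
```

```text
fin top 837 [[ -45.  -225. ]
 [ -17.6 -213.6]] [0.1147 0.1183 0.1198]
(array([422.9, 112.5]), array([29. , 11.9]), -0.8) [ -30.98465721 -219.45070293]
jaw [[ -42.2 -180.7]
 [ -11.1 -159.4]]
star [[ -46.6 -278. ]
 [  77.5 -241. ]] [0.0818 0.1093 0.1119]
tool cm [-1.36 -1.23  6.8 ] turn -0.06 | TCP vise [ -45.4 -207.2] z 0.218 yaw -1.66 F [-1.  -0.5  0.3] w mm 30.4
```

View pics/w7c.png

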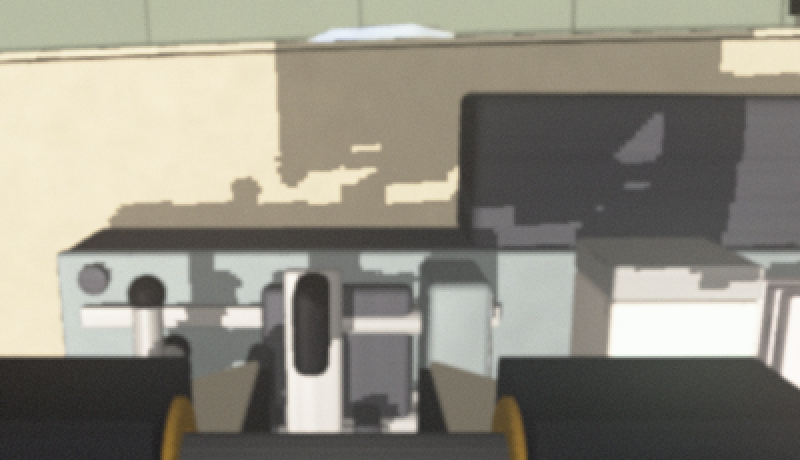

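Emit:
{"fn": "play_rows", "kwargs": {"increments": "-1.45 -1.23 3 0 -0.38;0 0 3 0 -0.38;0 0 2.5 0 -0.38;0 0 1.4 0 -0.38;0 0 0 0 -0.38", "grip_force": 40}}

```text
clock: 42.15
position: [0.4205, 0.1138, 0.1169]
ee_rot: [-0.038, -3.135, 0.002]
force: [-0.0, -0.9, 0.0]
width: 0.31
gripper_force: 0.0
```

```bash
python3 -c "
from h import *
goto(V(-31,-219.5),.109,-1.6)"
```

```text
tool cm [-0.25 -0.13  0.79] turn 0.21 | TCP vise [ -33.4 -218.2] z 0.1169 yaw -1.39 F [-0.  -0.9  0. ] w mm 28.5
```

Emit:
{"fn": "play_rows", "kwargs": {"increments": "-0.15 -0.1 0.6 0 -0.38;0 0 0.3 0 -0.38;0 0 0 0 -1;0 0 0 0 -1;0 0 0 0 -1"}}

```text
clock: 42.57
position: [0.4253, 0.1124, 0.1117]
ee_rot: [0.042, 3.14, 0.001]
force: [0.6, -0.2, -0.5]
width: 0.137
gripper_force: 0.0
```

Emit:
{"fn": "play_rows", "kwargs": {"increments": "0 0 0 0 -1;0 0 0 0 -1;0 0 0 0 -1"}}

```text
clock: 42.82
position: [0.4252, 0.1121, 0.1115]
ee_rot: [0.043, 3.14, 0.0]
force: [-0.5, 0.5, 4.5]
width: 0.123
gripper_force: 40.0
```

Emit:
{"fn": "play_rows", "kwargs": {"increments": "0 0 0.4 0 -1;0 0 0.4 0 -1;0 0 0.4 0 -1;0 0 0.2 0 -1;0 0 0 0 -1"}}

```text
clock: 43.23
position: [0.4225, 0.1121, 0.097]
ee_rot: [-0.041, -3.138, 0.002]
force: [-10.6, -0.0, 14.9]
width: 0.123
gripper_force: 40.0
```

Emit:
{"fn": "play_rows", "kwargs": {"increments": "0 0.6 0 0 -1;0 0.6 0 0 -1;0 0.6 0 0 -1;0 0.6 0 0 -1;0 0 0 0 -1"}}

```text
clock: 43.65
position: [0.4233, 0.1374, 0.0972]
ee_rot: [-0.039, -3.138, 0.0]
force: [-10.1, 3.7, 13.1]
width: 0.125
gripper_force: 40.0
```

```bash
cat > jaw.py <<'E'
from h import *
def jaw():
  for n in ('side','scene'):
    P,_=pts(vision.get_image(n)); q=toV(P)
    k=(P[:,2]>.096)&(P[:,2]<.103)&(q[:,1]>-190)&(q[:,1]<-85)&(abs(q[:,0])<42)
    b=(P[:,2]>.1055)&(P[:,2]<.112)&(q[:,1]>-150)&(q[:,1]<-45)&(abs(q[:,0])<42)
    print(n,'jaw',k.sum(),np.percentile(q[k],[2,98],axis=0).round(1)[:,1],'block',b.sum(),np.percentile(q[b],[2,98],axis=0).round(1).tolist(),rect(P[b])[2] if b.sum()>9 else '')
  s=arm.observe();print('TCP',toV(s['position']).round(1),s['position'][2],np.round(s['force'],1))
E
python3 -c "
from jaw import *
jaw()"
```

```text
side jaw 142 [-186.8 -120.1] block 245 [[-41.3, -120.4], [39.7, -72.4]] -0.9
scene jaw 40 [-186.8 -116.5] block 45 [[-41.6, -123.0], [-32.9, -72.5]] -89.4
TCP [ -31.3 -195. ] 0.09713880035679298 [-10.9   2.2  13.5]
```

Emit:
{"fn": "play_rows", "kwargs": {"increments": "0 0.6 0 0 -1;0 0.6 0 0 -1;0 0.6 0 0 -1;0 0.4 0 0 -1;0 0 0 0 -1"}}

```text
clock: 44.17
position: [0.424, 0.1587, 0.0972]
ee_rot: [-0.04, -3.138, 0.001]
force: [-10.3, 1.9, 13.2]
width: 0.128
gripper_force: 40.0
```

Emit:
{"fn": "play_rows", "kwargs": {"increments": "0 0.3 0 0 -1;0 0.3 0 0 -1;0 0.2 0 0 -1;0 0 0 0 -1"}}

```text
clock: 44.5
position: [0.4241, 0.165, 0.097]
ee_rot: [-0.042, -3.138, 0.004]
force: [-8.1, -3.4, 14.3]
width: 0.126
gripper_force: 40.0
```

```bash
python3 -c "
from jaw import *
jaw()"
```

```text
side jaw 142 [-176.2 -104.2] block 292 [[-41.5, -105.7], [40.3, -58.2]] 88.5
scene jaw 57 [-189.9 -104.1] block 44 [[-41.9, -142.8], [-34.1, -62.8]] 88.7
TCP [ -31.3 -166.9] 0.09698864507235772 [-8.5 -3.3 14.6]
```

Emit:
{"fn": "play_rows", "kwargs": {"increments": "0 0.3 0 0 -1;0 0.2 0 0 -1;0 0.2 0 0 -1;0 0 0 0 -1"}}

```text
clock: 44.93
position: [0.4243, 0.1715, 0.0969]
ee_rot: [-0.043, -3.138, 0.005]
force: [-9.5, -4.8, 14.2]
width: 0.127
gripper_force: 40.0
```

Emit:
{"fn": "play_rows", "kwargs": {"increments": "0 0.2 0 0 -1;0 0.2 0 0 -1;0 0 0 0 -1"}}

```text
clock: 45.18
position: [0.4242, 0.1718, 0.0967]
ee_rot: [-0.047, -3.136, 0.013]
force: [-8.6, -17.8, 21.2]
width: 0.121
gripper_force: 40.0
```

Emit:
{"fn": "play_rows", "kwargs": {"increments": "0 0.2 0 0 -1;0 0.2 0 0 -1;0 0 0 0 -1"}}

```text
clock: 45.43
position: [0.4242, 0.1721, 0.0965]
ee_rot: [-0.051, -3.135, 0.02]
force: [-8.5, -31.3, 28.2]
width: 0.125
gripper_force: 40.0
```

```bash
python3 -c "
from jaw import *
jaw()"
```

```text
side jaw 139 [-175.9  -98.3] block 290 [[-41.7, -108.4], [40.9, -51.7]] 88.4
scene jaw 66 [-187.   -97.7] block 40 [[-41.5, -100.2], [-33.6, -48.6]] 88.1
TCP [ -31.4 -159.8] 0.09655704707995891 [ -8.7 -29.8  26.4]
```

Emit:
{"fn": "play_rows", "kwargs": {"increments": "0 -0.4 -0.3 0 -1;0 -0.2 -0.4 0 -1;0 0 -0.4 0 -1;0 0 -0.3 0 -1;0 0 0 0 -1"}}

```text
clock: 45.95
position: [0.4264, 0.1715, 0.1086]
ee_rot: [-0.047, -3.139, 0.006]
force: [11.7, -6.5, -33.4]
width: 0.123
gripper_force: 40.0
```

```bash
python3 -c "
from jaw import *
jaw()"
```

```text
side jaw 158 [-182.9  -94.9] block 331 [[-40.8, -98.1], [30.7, -52.4]] 89.0
scene jaw 104 [-185.   -96.1] block 94 [[-41.7, -98.7], [-25.2, -49.6]] 84.3
TCP [ -29.2 -160.3] 0.10849488600182676 [ 11.   -7.2 -31.6]
```

Emit:
{"fn": "play_rows", "kwargs": {"increments": "0 0 0.3 0 -0.38;0 0 0 0 -0.38;0 0 0 0 -0.38;0 0 0 0 -0.38;0 0 0 0 -0.38"}}

```text
clock: 46.47
position: [0.4268, 0.1756, 0.1085]
ee_rot: [0.042, 3.14, 0.001]
force: [0.7, -0.1, 0.3]
width: 0.307
gripper_force: 0.0
```

Emit:
{"fn": "play_rows", "kwargs": {"increments": "0 0 -2 0 -0.38;0 0 -4 0 -0.38;0 0 -4 0 -0.38;0 -2.5 0 0 -1;0 0 0 0 -1"}}

```text
clock: 46.88
position: [0.4273, 0.1477, 0.2106]
ee_rot: [0.045, 3.136, 0.0]
force: [0.8, -1.1, -0.9]
width: 0.209
gripper_force: 0.0
```

```bash
python3 -c "
from jaw import *
jaw()
for n in ('side','scene','wrist'):
  im=vision.get_image(n); P,_=pts(im); q=toV(P)
  k=(P[:,2]>.105)&(P[:,2]<.128)&(q[:,1]>-185)&(q[:,1]<-140)&(q[:,0]<-10)&(q[:,0]>-50)
  print(n,'fin',k.sum(),np.percentile(q[k],[2,98],axis=0).round(1).tolist(),np.percentile(P[k,2],[50,95,99]).round(4))
  k=(P[:,2]>.062)&(P[:,2]<.162)&(q[:,1]>-235)&(q[:,1]<-190)&(abs(q[:,0])<60)
  if n!='wrist':
    # star: angles about hub
    a=np.degrees(np.arctan2(q[k,0],(P[k,2]-.108)*1000)); r=np.hypot(q[k,0],(P[k,2]-.108)*1000); m=(r>28)&(r<52); print(np.percentile(q[k][:,1],[5,50,95])); print(np.histogram(a[m],bins=36,range=(-180,180))[0])
  if n=='scene': cv2.imwrite('pics/s8c.png',cv2.resize(im['frame'][170:310,170:340,::-1],None,fx=4,fy=4))
"
```

```text
side jaw 349 [-178.9  -98.8] block 546 [[-39.9, -98.9], [39.8, -50.7]] -1.8
scene jaw 421 [-183.5  -96. ] block 502 [[-40.6, -100.3], [39.0, -50.1]] -1.0
TCP [ -28.8 -182.2] 0.2086998693359996 [-0.3  0.3  0.2]
side fin 90 [[-47.3, -184.0], [-10.7, -154.6]] [0.1109 0.1193 0.1214]
[-231.30639243 -216.00674673 -193.71875116]
[ 1 11 47  7  0  0  0  1 23 21  0  0  0  0  1 24  7  0  0  0  0  4 35  6
  0  0  0  0  0  5  6 17 12  1 24  4]
scene fin 98 [[-47.4, -183.1], [-10.3, -154.0]] [0.1103 0.1166 0.1219]
[-229.98511497 -217.00329824 -200.11932167]
[ 9 31 57  2  0  0  0  1 22 28  0  0  0  0  0 29 26  0  0  0  0  0 45 16
  0  0  0  0  2 27 18 49 18  9 44  0]
wrist fin 1061 [[-47.4, -183.5], [-10.5, -154.8]] [0.1117 0.1199 0.1221]
```

View pics/s8c.png

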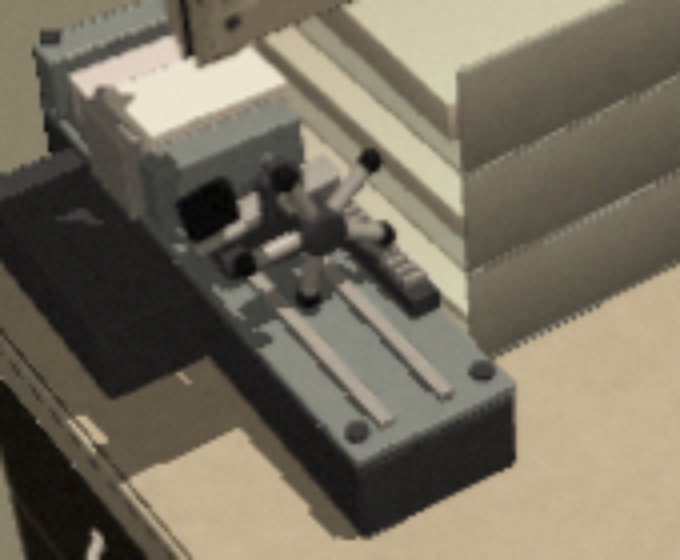

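Emit:
{"fn": "play_rows", "kwargs": {"increments": "1.3 -3.4 0 0 -1;0 0 2 0 -1;0 0 2 0 -1;0 0 0 0 -1;0 0 0 0 -1"}}

```text
clock: 47.55
position: [0.4111, 0.1168, 0.1673]
ee_rot: [-0.041, -3.139, 0.001]
force: [0.1, -1.5, 0.6]
width: 0.003
gripper_force: 0.0
```

```bash
cat > star.py <<'E'
from h import *
from jaw import jaw
def star():
  for n in ('side','scene'):
    P,_=pts(vision.get_image(n)); q=toV(P)
    k=(P[:,2]>.062)&(P[:,2]<.162)&(q[:,1]>-230)&(q[:,1]<-200)&(abs(q[:,0])<60)
    x=q[k,0]; h=(P[k,2]-.108)*1000; r=np.hypot(x,h); m=(r>25)&(r<50)&(h>-8); a=np.degrees(np.arctan2(x[m],h[m]))
    z=np.exp(1j*np.radians(a*5)).mean(); print(n,'y',np.percentile(q[k][m,1],[5,50,95]).round(0),'spokes at',round(np.degrees(np.angle(z))/5,1),'mod72, conc',abs(z).round(2),m.sum(),np.histogram(a,bins=24,range=(-120,120))[0])
E
python3 -c "
from star import *
star(); goto(V(-42,-216),.128,-1.6)"
```

```text
side y [-219. -214. -209.] spokes at -17.6 mod72, conc 0.94 51 [ 0  1 18 32  0  0  0  0  0  0  0  0  0  0  0  0  0  0  0  0  0  0  0  0]
scene y [-220. -217. -211.] spokes at -21.7 mod72, conc 0.89 186 [ 0  1 28 28  1  0  0  0  0 32 27  0  0  0  0  5 51 13  0  0  0  0  0  0]
tool cm [ 0.03 -0.1   4.06] turn 0.12 | TCP vise [ -41.7 -215. ] z 0.1686 yaw -1.48 F [0.6 0.5 1. ] w mm 0.3
```

Spokes at about −21° and +51°. Down beside the first and push +x.

Emit:
{"fn": "play_rows", "kwargs": {"increments": "0 -0.1 2 0 -1;0 0 2 0 -1;0 0 0 0 -1"}}

```text
clock: 47.9
position: [0.411, 0.1153, 0.1265]
ee_rot: [-0.041, -3.139, 0.001]
force: [-0.7, 0.1, -0.2]
width: 0.003
gripper_force: 0.0
```

Emit:
{"fn": "play_rows", "kwargs": {"increments": "-0.7 0 0 0 -1;-0.7 0 0 0 -1;-0.7 0 0 0 -1;-0.7 0 0 0 -1;-0.7 0 0 0 -1"}}

```text
clock: 48.32
position: [0.4476, 0.1148, 0.1288]
ee_rot: [0.042, 3.141, 0.001]
force: [-5.8, 0.1, 5.3]
width: 0.006
gripper_force: 4.2
```

Emit:
{"fn": "play_rows", "kwargs": {"increments": "-0.6 0 0 0 -1;-0.6 0 0 0 -1;-0.6 0 0 0 -1;0 0 0 0 -1"}}

```text
clock: 48.65
position: [0.466, 0.1135, 0.1282]
ee_rot: [-0.044, -3.141, 0.001]
force: [-2.4, -1.3, 1.0]
width: 0.006
gripper_force: 1.2
```

```bash
python3 -c "
from star import *
star(); jaw(); goto(V(14,-216),.128,-1.6)"
```

```text
side y [-227. -217. -204.] spokes at -6.2 mod72, conc 0.64 172 [ 0  0  8 36  3  0  0  0  0 19 16 16 73  1  0  0  0  0  0  0  0  0  0  0]
scene y [-226. -219. -205.] spokes at -10.1 mod72, conc 0.69 182 [ 0  0 16 43  3  0  0  0  0 19 34  7 60  0  0  0  0  0  0  0  0  0  0  0]
side jaw 330 [-183.   -98.8] block 531 [[-40.8, -98.8], [40.5, -51.2]] -2.1
scene jaw 363 [-186.4  -96.1] block 478 [[-40.5, -100.0], [28.2, -50.9]] -3.4
TCP [  11.6 -217. ] 0.12833826589746444 [-1.  -0.7 -0.2]
tool cm [-0.24  0.1   0.03] turn 0.03 | TCP vise [  11.6 -217. ] z 0.1283 yaw -1.57 F [-1.  -0.7 -0.2] w mm 0.3
```

Emit:
{"fn": "play_rows", "kwargs": {"increments": "0.2 0 -4 0 -1;0 0 -0.6 0 -1;2.6 0 0 0 -1;2.6 0 0 0 -1;0 0 2 0 -1"}}

```text
clock: 49.27
position: [0.4093, 0.1164, 0.1568]
ee_rot: [0.04, 3.137, 0.002]
force: [0.0, 0.5, -0.6]
width: 0.001
gripper_force: 0.0
```

Emit:
{"fn": "play_rows", "kwargs": {"increments": "0 0.1 2.6 0 -1;0 0 0 0 -1;-0.7 0 0 0 -1;-0.7 0 0 0 -1;-0.7 0 0 0 -1"}}

```text
clock: 49.68
position: [0.4334, 0.116, 0.1292]
ee_rot: [0.043, 3.14, 0.0]
force: [-3.2, -0.5, 2.9]
width: 0.004
gripper_force: 1.7
```

Emit:
{"fn": "play_rows", "kwargs": {"increments": "-0.7 0 0 0 -1;-0.7 0 0 0 -1;-0.6 0 0 0 -1;-0.6 0 0 0 -1;0 0 0 0 -1"}}

```text
clock: 50.1
position: [0.4582, 0.114, 0.1281]
ee_rot: [-0.044, -3.139, 0.002]
force: [-4.4, -4.2, 5.2]
width: 0.004
gripper_force: 6.3
```

```bash
python3 -c "
from star import *
star(); jaw(); goto(V(14,-216),.128,-1.6)"
```

```text
side y [-227. -218. -203.] spokes at -16.8 mod72, conc 0.68 165 [ 0  8 29  1  0  0  0  0 17 14 43 53  0  0  0  0  0  0  0  0  0  0  0  0]
scene y [-227. -220. -205.] spokes at -21.7 mod72, conc 0.63 184 [ 0 13 29  1  0  0  0  0 25 35 33 38  0  0  0  0  0  0  0  0  0  2  8  0]
side jaw 317 [-172.9  -98.5] block 537 [[-40.0, -98.7], [39.3, -51.3]] -1.3
scene jaw 319 [-186.3  -96.4] block 415 [[-40.6, -99.9], [20.0, -50.6]] -1.8
TCP [   4.2 -217. ] 0.12823170766918834 [-3.7 -3.3  3.9]
tool cm [-0.98  0.1   0.02] turn -0.0 | TCP vise [   4.2 -217. ] z 0.1282 yaw -1.6 F [-3.7 -3.3  3.9] w mm 0.3
```

Emit:
{"fn": "play_rows", "kwargs": {"increments": "-0.6 0.1 0 0 -1;-0.5 0 0 0 -1;0 0 0 0 -1"}}

```text
clock: 50.55
position: [0.4705, 0.1161, 0.1284]
ee_rot: [0.043, 3.14, 0.001]
force: [-1.5, 0.3, 1.9]
width: 0.006
gripper_force: 1.1
```

Emit:
{"fn": "play_rows", "kwargs": {"increments": "0.2 0 -4 0 -1;0 0 -0.6 0 -1;2.6 0 0 0 -1;2.6 0 0 0 -1;0 0 2 0 -1"}}

```text
clock: 50.97
position: [0.414, 0.1184, 0.1569]
ee_rot: [0.04, 3.136, 0.002]
force: [0.3, 0.3, 0.2]
width: 0.006
gripper_force: 0.0
```

Emit:
{"fn": "play_rows", "kwargs": {"increments": "0 0.1 2.6 0 -1;0 0 0 0 -1;-0.7 0 0 0 -1;-0.7 0 0 0 -1;-0.7 0 0 0 -1"}}

```text
clock: 51.38
position: [0.4375, 0.118, 0.1292]
ee_rot: [0.043, 3.14, 0.001]
force: [-4.1, -0.6, 3.0]
width: 0.003
gripper_force: 2.0
```

Emit:
{"fn": "play_rows", "kwargs": {"increments": "-0.7 0 0 0 -1;-0.7 0 0 0 -1;-0.6 0 0 0 -1;-0.6 0 0 0 -1;0 0 0 0 -1"}}

```text
clock: 51.8
position: [0.4617, 0.1177, 0.128]
ee_rot: [-0.042, -3.139, -0.001]
force: [-6.5, 3.4, 0.4]
width: 0.006
gripper_force: 2.9
```

```bash
python3 -c "
from star import *
star(); jaw(); goto(V(14,-216),.128,-1.6)"
```

```text
side y [-227. -219. -202.] spokes at -12.2 mod72, conc 0.56 164 [ 0  0 35  2  0  0  0  0 13 19  1 89  4  0  0  0  0  0  0  0  0  0  1  0]
scene y [-229. -223. -203.] spokes at -16.8 mod72, conc 0.52 197 [ 0  8 42  3  0  0  0  0 16 37  5 73  9  0  0  0  0  0  0  0  0  0  4  0]
side jaw 328 [-183.7  -98.7] block 551 [[-39.5, -98.2], [39.5, -51.0]] -0.9
scene jaw 331 [-183.   -95.2] block 432 [[-40.6, -99.9], [22.9, -51.1]] -0.1
TCP [   7.7 -213.1] 0.12824096002925675 [-6.7  3.  -0.2]
tool cm [-0.63 -0.29  0.02] turn 0.08 | TCP vise [   7.7 -213.1] z 0.1282 yaw -1.52 F [-6.7  3.  -0.2] w mm 0.7
```

Emit:
{"fn": "play_rows", "kwargs": {"increments": "-0.5 0 0 0 -1;-0.4 0 0 0 -1;0 0 0 0 -1"}}

```text
clock: 52.25
position: [0.4709, 0.1181, 0.1283]
ee_rot: [-0.041, -3.14, -0.002]
force: [-7.2, 3.9, 1.4]
width: 0.009
gripper_force: 3.4
```

Emit:
{"fn": "play_rows", "kwargs": {"increments": "0.2 0 -4 0 -1;0 0 -0.6 0 -1;2.6 -0.6 0 0 -1;2.6 0 0 0 -1;0 0 0 0 -1"}}

```text
clock: 52.67
position: [0.4141, 0.1121, 0.1748]
ee_rot: [-0.041, -3.141, 0.001]
force: [-0.9, -0.1, -0.3]
width: 0.004
gripper_force: 0.0
```

```bash
python3 -c "
from star import *
star(); jaw(); goto(V(14,-221),.128,-1.6)
im=vision.get_image('scene'); P,_=pts(im); q=toV(P);k=(P[:,2]>.105)&(P[:,2]<.128)&(q[:,1]>-190)&(q[:,1]<-140)&(q[:,0]<-15)&(q[:,0]>-50); print('fin',np.percentile(q[k],[2,98],axis=0).round(1).tolist(),np.percentile(P[k,2],[50,95,99]).round(4))
"
```

```text
side y [-226. -222. -217.] spokes at -35.9 mod72, conc 0.87 34 [ 0 10  3  0  0  0  0 10 10  0  0  0  0  0  0  0  0  0  0  0  0  1  0  0]
scene y [-227. -224. -219.] spokes at 32.2 mod72, conc 0.86 173 [ 0 13  1  0  0  0  0 13 31  9  0  0  0  0 25 41  2  0  0  0  1 32  5  0]
side jaw 322 [-179.2  -98.4] block 545 [[-39.9, -98.4], [40.3, -51.1]] -1.0
scene jaw 206 [-186.8  -96. ] block 306 [[-41.5, -100.1], [2.0, -50.5]] 88.2
TCP [ -35.2 -219.6] 0.1748408845556732 [ 0.4  1.4 -0.2]
tool cm [-4.91 -0.15  4.7 ] turn 0.03 | TCP vise [ -35.2 -219.6] z 0.1748 yaw -1.57 F [ 0.4  1.4 -0.2] w mm 0.4
fin [[-45.5, -174.6], [-17.3, -161.2]] [0.1152 0.1208 0.1218]
```

Emit:
{"fn": "play_rows", "kwargs": {"increments": "1.6 -0.3 0 0 -1;0 0 2.4 0 -1;0 0 2.3 0 -1;0 0 0 0 -1;-0.7 0 0 0 -1"}}

```text
clock: 53.33
position: [0.4069, 0.1093, 0.1265]
ee_rot: [-0.042, -3.138, 0.001]
force: [-0.3, -0.5, 0.6]
width: 0.004
gripper_force: 0.0
```

Emit:
{"fn": "play_rows", "kwargs": {"increments": "-0.7 0 0 0 -1;-0.7 0 0 0 -1;-0.7 0 0 0 -1;-0.7 0 0 0 -1;0 0 0 0 -1"}}

```text
clock: 53.75
position: [0.4368, 0.109, 0.1281]
ee_rot: [-0.043, -3.141, -0.0]
force: [-4.1, 0.3, 3.0]
width: 0.006
gripper_force: 3.4
```

Emit:
{"fn": "play_rows", "kwargs": {"increments": "-0.6 0 0 0 -1;-0.6 0 0 0 -1;0 0 0 0 -1"}}

```text
clock: 54.0
position: [0.4467, 0.1081, 0.1278]
ee_rot: [-0.043, -3.137, 0.002]
force: [-11.0, -2.0, 9.1]
width: 0.007
gripper_force: 7.6
```

Emit:
{"fn": "play_rows", "kwargs": {"increments": "-0.6 0 0 0 -1;-0.6 0 0 0 -1;0 0 0 0 -1"}}

```text
clock: 54.25
position: [0.4558, 0.1072, 0.1267]
ee_rot: [-0.042, -3.132, 0.004]
force: [-16.6, -1.1, 6.7]
width: 0.008
gripper_force: 17.4
```

```bash
python3 -c "
from star import *
star(); jaw(); goto(V(14,-223),.128,-1.6)"
```

```text
side y [-228. -220. -207.] spokes at -18.5 mod72, conc 0.64 123 [ 0  6  7  0  0  0  0  8 17  7 63 15  0  0  0  0  0  0  0  0  0  0  0  0]
scene y [-229. -224. -211.] spokes at -28.3 mod72, conc 0.5 164 [ 0 14  8  0  0  0  0  4 36 17 48  8  0  0  0  0  0  0  0  0  1 20  8  0]
side jaw 320 [-184.6  -98.5] block 528 [[-40.6, -98.5], [39.5, -51.1]] -1.8
scene jaw 296 [-176.7  -96.1] block 416 [[-40.0, -100.0], [23.0, -49.6]] -0.8
TCP [   1.9 -223.8] 0.12676772444583212 [-16.3  -0.8   6.6]
tool cm [-1.21  0.08 -0.13] turn 0.06 | TCP vise [   1.9 -223.8] z 0.1268 yaw -1.54 F [-16.3  -0.8   6.6] w mm 0.6
```

Emit:
{"fn": "play_rows", "kwargs": {"increments": "-0.4 0 0 0 -1;0 0 0 0 -1;0 0 0 0 -1"}}

```text
clock: 54.7
position: [0.458, 0.107, 0.1264]
ee_rot: [-0.041, -3.129, 0.005]
force: [-22.0, -1.5, 7.8]
width: 0.007
gripper_force: 18.9
```

Emit:
{"fn": "play_rows", "kwargs": {"increments": "1.2 0 0 0 -1;0.6 0 0 0 -1;0 0 -3 0 -1;0 0 -4 0 -1;0 0 -4 0 -1"}}

```text
clock: 55.12
position: [0.4462, 0.1086, 0.2395]
ee_rot: [0.042, 3.141, 0.001]
force: [0.5, -0.3, -0.7]
width: 0.004
gripper_force: 0.0
```

Emit:
{"fn": "play_rows", "kwargs": {"increments": "3 0 -4 0 -1;3 0 -3 0 -1;3 0 0 0 -1;0 -4 0 0 -1;0 0 0 0 -1"}}

```text
clock: 55.53
position: [0.3604, 0.0665, 0.3021]
ee_rot: [0.046, 3.137, -0.002]
force: [0.5, -0.7, 0.4]
width: 0.003
gripper_force: 0.0
```

```bash
python3 -c "
from star import *
star(); jaw()
for n in ('side','scene','wrist'):
  im=vision.get_image(n); P,_=pts(im); q=toV(P)
  for z in (.068,.078,.088):
    k=P[(abs(P[:,2]-z)<.003)&(q[:,0]<34)&(q[:,0]>-60)&(q[:,1]>-49)&(q[:,1]<-1)]
    if len(k)>20: print(n,z,len(k),rect(k),np.percentile(toV(k),[1,50,99],axis=0).round(1).tolist())
  k=(P[:,2]>.105)&(P[:,2]<.128)&(q[:,1]>-190)&(q[:,1]<-140)&(q[:,0]<-15)&(q[:,0]>-50)
  if k.sum()>20: print('fin',np.percentile(q[k],[2,98],axis=0).round(1).tolist(),np.percentile(P[k,2],[50,95,99]).round(4))
  if n=='scene': cv2.imwrite('pics/s9c.png',cv2.resize(im['frame'][150:310,160:360,::-1],None,fx=3.7,fy=3.7))
"
```

```text
side y [-226. -221. -217.] spokes at 33.9 mod72, conc 0.87 107 [ 0 15  4  0  0  0  0 10 17  4  0  0  0  1 22 30  0  0  0  0  0  2  2  0]
scene y [-228. -223. -218.] spokes at 33.2 mod72, conc 0.86 186 [ 0 14  4  0  0  0  0  9 38 12  0  0  0  0 27 39  4  0  0  0  0 30  9  0]
side jaw 327 [-182.6  -98.7] block 544 [[-40.8, -98.5], [40.0, -51.1]] -1.7
scene jaw 387 [-178.5  -96.3] block 561 [[-40.7, -100.0], [40.5, -50.6]] -1.3
TCP [ -91.5 -262.3] 0.3008514014644297 [-0.3  1.2 -0.2]
side 0.068 27 (array([425. , 309.7]), array([42. ,  4.3]), 88.0) [[-36.5, -42.1], [-34.7, -20.4], [-32.2, -1.8]]
side 0.078 28 (array([424.2, 309.4]), array([40.4,  7. ]), -86.8) [[-38.0, -42.8], [-34.7, -27.2], [-31.3, -2.5]]
side 0.088 411 (array([457.7, 308.9]), array([71.2, 42.3]), -1.7) [[-35.9, -42.7], [-3.6, -22.0], [33.4, -1.4]]
fin [[-46.6, -172.9], [-18.8, -161.1]] [0.1162 0.1193 0.1199]
scene 0.088 187 (array([454.8, 317.2]), array([77.5, 25.8]), -1.6) [[-35.8, -25.7], [0.1, -12.3], [33.3, -1.1]]
fin [[-45.4, -175.1], [-16.8, -161.9]] [0.1153 0.1206 0.1215]
wrist 0.068 49 (array([424.8, 318.3]), array([25. ,  1.1]), 89.6) [[-35.5, -25.1], [-34.9, -11.5], [-34.4, -1.2]]
wrist 0.078 67 (array([424.6, 315.4]), array([30.6,  1.1]), 88.1) [[-35.5, -31.3], [-35.0, -16.3], [-34.4, -1.3]]
wrist 0.088 1534 (array([444.3, 311.3]), array([41.2, 38.5]), -0.6) [[-35.0, -37.9], [-15.8, -19.7], [4.8, -1.5]]
fin [[-45.4, -173.1], [-39.7, -162.5]] [0.1145 0.1186 0.119 ]
```

View pics/s9c.png

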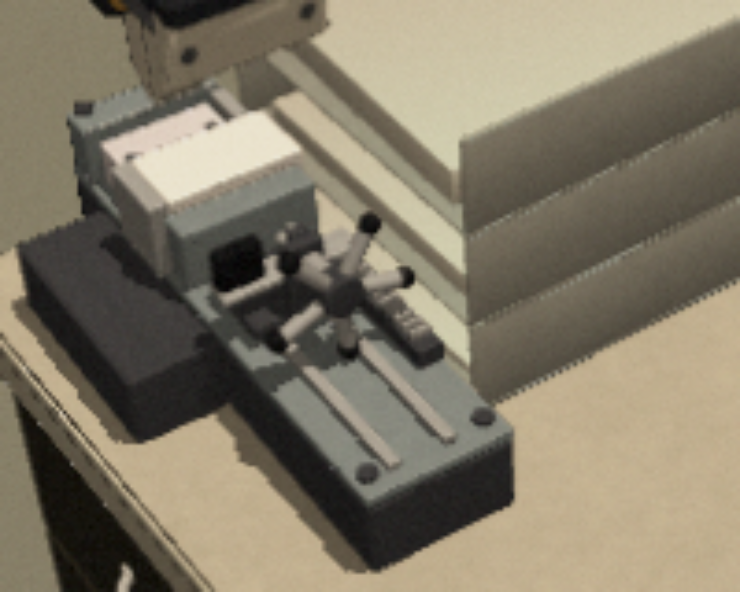

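```bash
python3 -c "
from h import *
print(job.sign_off()); print(arm.observe()['clock'])"
```

```text
the job is handed in; nothing more can be done
None
the job is handed in; nothing more can be done
```

The job is handed in. The last pictures showed all three plates flush against the fixed jaw and end stop, the block on its side against them, the lever up and the screw tight (about 0.4 Nm at the end), though I had no direct reading of the jaw's force on the block. The sign-off call returned no verdict.

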